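Check a spray-needle gauge pin in the airbrush workshop's needle gauge

TASK

First turn the selector knob on the small grey unit until its pointer lines up with the long white index mark, and let go of it. Then take the pin with the plain cylindrical handle out of the rack and lower it upright through the guide hole of the needle gauge, without anything touching the gauge, until its tip hangs centred between the two sensor windows; finish holding it there, still and free. Leave the other two pins and everything else on the bench where they are.

Things in the scene. Friction and masses are not known exactly. Their poses are not given: they have to be found in the camera images.
- selector (a joint): angle of the selector knob in rad, counter-clockwise positive seen from above; 0 when its pointer is exactly at the long index mark (an 18 x 5 mm painted bar on the panel; small dots mark other angles; it lies on the unit's +x side of the knob). Starts somewhere between 0.5 and 1.35, so it must be turned clockwise; stops at -2 and 2; light friction (0.04 N m), stays where left
- selector_grip (a point): point on the knob's axis, 4 mm below the top of its grip bar; its x axis runs along the bar towards the pointer end, z up, turning with the knob. Black grip bar 48 mm long, 14 mm wide, 30 mm high, standing on a 54 mm disc; white line and small pointer on the pointer end. Bar top is 76.5 mm above the table, disc top 46.5 mm, panel top 40 mm
- unit: selector unit, grey box fixed to the table, 160 (x) x 120 (y) x 40 mm high, with a black display ridge 12 mm higher along its +x edge (from x = 54 mm); knob axis at x = -30 mm, y = 0; origin centre of underside
- rack: wooden pin rack fixed to the table, 60 (x) x 170 (y) x 60 mm high; three upright blind holes 12 mm wide and 45 mm deep in a row along its y at -60, 0 and 60 mm, one pin standing in each, in any order; origin centre of underside. It and the selector unit may stand on either side of the gauge
- pin: the pin to use: round steel stem 10 mm in diameter (last 10 mm tapering to a 7 mm flat foot), 110 mm long, with a plain cylindrical aluminium handle above it, 22 mm in diameter, from 110 to 170 mm above the tip; weighs 60 to 130 g; origin at the tip's centre (foot), z up along it. Starts upright in the rack with its tip 15 mm above the table
- gauge: needle gauge fixed to the table: grey base 170 x 130 x 20 mm high (x from -65 to 105 mm), column at its +x end (x 52 to 98 mm) to 114 mm high, carrying a 64 mm square aluminium guide plate over the origin, 14 mm thick, between 100 and 114 mm above the table, with a vertical guide hole 26 mm in diameter; below it two black sensor posts to 78 mm high, facing one another along y with 68 mm between them; origin on the hole's axis at table height, z up
- guide_hole (a point): centre of the guide hole's mouth, at the top of the guide plate, 114 mm above the table; hole is 14 mm deep, axis vertical
- beam (a point): point midway between the two sensor windows, on the guide hole's axis, 60 mm above the table (54 mm below the mouth, 40 mm above the gauge's base); here the pin's tip must hang
- ball_pin: another steel pin in the rack, not wanted: same stem (10 mm, 110 mm long) but a 26 mm ball on top (135 mm overall, so its top stands 150 mm above the table); origin at its tip, z up along it
- disc_pin: a third steel pin in the rack, not wanted: same stem but a flat disc on top, 36 mm across and 10 mm thick (120 mm overall, top 135 mm above the table); origin at its tip, z up along it
- tape: loose roll of cream masking tape lying flat in front of the gauge, 90 mm across, 24 mm high; origin centre of underside
- airbrush: loose small steel airbrush lying in front of the rack, 130 mm long along its x, up to 36 mm high; origin under its middle
- bottle_a: loose orange paint bottle behind the rack, 34 mm across, 85 mm high; origin centre of underside
- bottle_b: loose yellow paint bottle behind the selector unit, 34 mm across, 85 mm high; origin centre of underside
- jar: loose amber glass jar behind the gauge, 52 mm across, 55 mm high; origin centre of underside
- cup: loose white mixing cup in front of the selector unit, 56 mm across, 45 mm high; origin centre of underside

How it is judged:
By the outcome, as a careful person would: the job done as asked, in the order asked, and still so for the second after the job is handed in, while the arm keeps its last pose, push and grip.
It also fails if it takes over 64 s, if anything falls off the work surface, if the arm or the gripper's body presses on something with over 40 N, if the wrist force passes 120 N, or if a joint passes its speed limit or range.

ROBOT

A 6-joint arm with a two-finger parallel gripper is mounted at the origin on the work surface. World frame = base frame: x ahead of the robot, y to its left, z up, the work surface at z = 0. Lengths are in mm, angles in rad, forces in N, time in s.
With the tool pointing down it reaches from about 350 to 775 mm from the base axis. Payload 7.3 kg.
Tool frame: the origin (TCP) lies midway between the tips of the shut fingers; the grasp point (between the pads) lies 19 mm behind it; x points along the fingers, z is the direction in which the jaws open and shut, and the axes are right-handed (so a half turn about x gives the same grasp; the last joint's range is limited). The gripper opens to 92 mm and grips with 3 to 60 N. Pads are 19 mm wide; open, the fingers measure 130 mm over their backs; the gripper's body (75 mm by 190 mm) begins 47 mm behind the grasp point.
Start: joints at [-1.248, 0.342, 1.524, -0, 1.275, -0.146], TCP at [237.228, -468.367, 226.741] pointing down, gripper open.
Joint ranges: [-2.53, 2.53], [-0.77, 2.02], [0.04, 2.7], [-1, 4.14], [0.28, 2.66], [-3.11, 3.11]. Speed limits (rad/s): [2.57, 2.57, 3.14, 3.14, 3.14, 3.14].

INTERFACE

Orientations are given as [roll, pitch, yaw] about the fixed x, y, z axes, in that order (R = Rz(yaw) Ry(pitch) Rx(roll)).
In Python, from plant import monitor, optics, close_job gives the robot as it stands.
- The arm moves only by the tool send_rows, never from a script. Its argument "commands" is a list that holds one entry, the list of rows, each a list of 5 numbers: the shift along the tool's x, y, z in m, then the turn about the tool's x in degrees, then the finger opening in m, from 0 to 0.0918. A call has 1 to 10 rows; each row shifts and turns the pose as measured when the row begins, along the tool's axes as they then stand; what a row does not reach is not made up. A row lasts 1/12 s, in which the tool goes at most 41.7 mm and 7.16 degrees, less where a joint would pass 70% of its speed; a pose out of reach is approached as far as the arm can. A call with a gripper value outside its range is refused whole. The fingers move at their own pace and stop on an object; the grip force is fixed at half the most. Time passes only in rows, so rows that do not move let the fingers close. It gives the time, the measured TCP pose, the force and the opening at its end, in the units of the state.
- monitor.get_obs(): the state, without advancing time (a new reading comes with each control period).
- optics.capture(name): name is "scene" or "top" or "wrist"; returns a dict with "color" (480x640x3 uint8, blue, green, red), "camera_matrix" (3x3 intrinsics, pixels), "camera_from_world" (4x4, takes a point from world to camera coordinates); the wrist camera has in their place "T_tool_cam" (4x4, takes a point from camera to tool coordinates, whose origin is the TCP and whose axes are the tool frame's). Camera axes: x right, y down, z forward; pixel columns grow to the right and rows downward; lengths in mm; the calibration is good to about 2 mm. A picture is of the moment at which its call begins: read the wrist's pose just before it. There is no depth.
- close_job(): hands the job in, once; it reports no verdict.
The state is a dict: "time": time; "joint_positions": joint angles; "dq": joint speeds; "tau": joint torques, N m; "tool_pos": TCP position; "tcp_rot": TCP orientation; "contact_force": force on the tool from outside, world axes, zero at the start; "moment": the same for the moment, N m; "grip_width": finger opening in mm.
Only numpy, scipy, OpenCV 4.12 (cv2) and the standard library are available. Lean on these libraries where they do the work, as an engineer would, in place of code of your own. Each camera call takes 0.05 s, during which the arm holds its last target.

## Working session

There is one attempt and no reset: what is moved stays moved. The work goes in short steps, Python scripts to look and compute and a tool call to move; the robot and the scene stay as the last step left them, time stands still between calls to the robot, and variables do not carry over. Pictures are saved under pics/ and viewed, and the job is handed in when it is done.

Besides the shell and the picture viewer there is one more tool, called after "Call:" in YAML: its name, and indented under it one key for each argument. send_rows: Moves the arm, as the interface text tells. Its arguments: {"type":"object","properties":{"commands":{"type":"array","items":{"type":"array","items":{"type":"array","items":{"type":"number"}}}}},"required":["commands"]}

```bash
ls; mkdir -p pics; python3 - <<'E'
from plant import monitor, optics
import cv2
o=monitor.get_obs()
for k,v in o.items(): print(k,v)
for n in("scene","top","wrist"):
    r=optics.capture(n); cv2.imwrite(f"pics/{n}0.png",r["color"])
    for k,v in r.items():
        if k!="color": print(n,k,v)
E
```

```text
pics
time 0.0
joint_positions [-1.24801776e+00  3.42716692e-01  1.52503293e+00  2.64829607e-06
  1.27541202e+00 -1.46026217e-01]
dq [-0.00033152 -0.00020266 -0.00093595 -0.00075299  0.00082097 -0.00118189]
tau [ 1.82439664e-03 -4.31234944e+01 -2.44215310e+01  7.18552410e-02
  5.58847818e-02 -1.23824066e-04]
tool_pos [ 237.07960749 -467.95122981  226.04255063]
tcp_rot [2.99395241 1.56922734 1.8919601 ]
contact_force [0.14767056 0.79818536 0.02889153]
moment [0.00769747 0.02831139 0.06086651]
grip_width 91.98903518670707
scene camera_matrix [[539.58476059   0.         315.45629804]
 [  0.         539.58476059 240.31218177]
 [  0.           0.           1.        ]]
scene camera_from_world [[ 7.12912994e-01  7.01111397e-01 -1.40666977e-02 -3.81355393e+02]
 [ 5.31939146e-01 -5.53746334e-01 -6.40629178e-01 -2.09780755e+02]
 [-4.56941800e-01  4.49230238e-01 -7.67721554e-01  1.36131458e+03]
 [ 0.00000000e+00  0.00000000e+00  0.00000000e+00  1.00000000e+00]]
top camera_matrix [[441.56454037   0.         325.3517145 ]
 [  0.         441.56454037 236.74425105]
 [  0.           0.           1.        ]]
top camera_from_world [[ 1.21467895e-02 -9.99320386e-01  3.48026187e-02 -2.00193576e+01]
 [-9.97117509e-01 -1.47122271e-02 -7.44326738e-02  5.33809224e+02]
 [ 7.48941123e-02 -3.37981825e-02 -9.96618560e-01  8.94187769e+02]
 [ 0.00000000e+00  0.00000000e+00  0.00000000e+00  1.00000000e+00]]
wrist camera_matrix [[404.28056362   0.         328.81676658]
 [  0.         404.28056362 233.18390363]
 [  0.           0.           1.        ]]
wrist T_tool_cam [[-6.89783723e-04 -2.49583473e-01  9.68353042e-01 -1.57650155e+02]
 [-8.13972609e-04 -9.68352812e-01 -2.49583993e-01  6.62922711e+01]
 [ 9.99999431e-01 -9.60371828e-04  4.64799897e-04 -1.52479187e-01]
 [ 0.00000000e+00  0.00000000e+00  0.00000000e+00  1.00000000e+00]]
```

View pics/scene0.png

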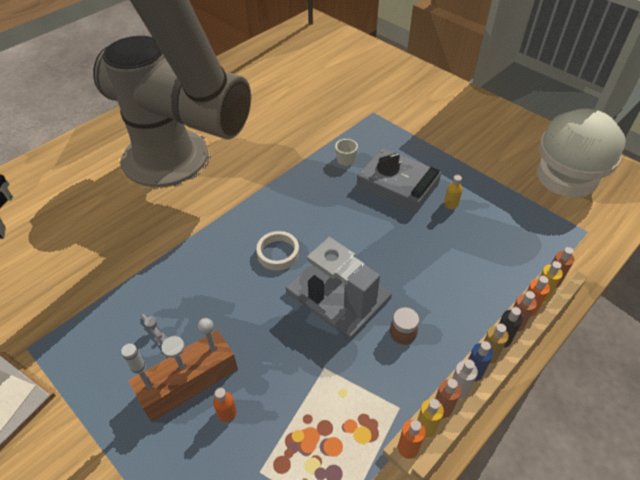

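View pics/top0.png

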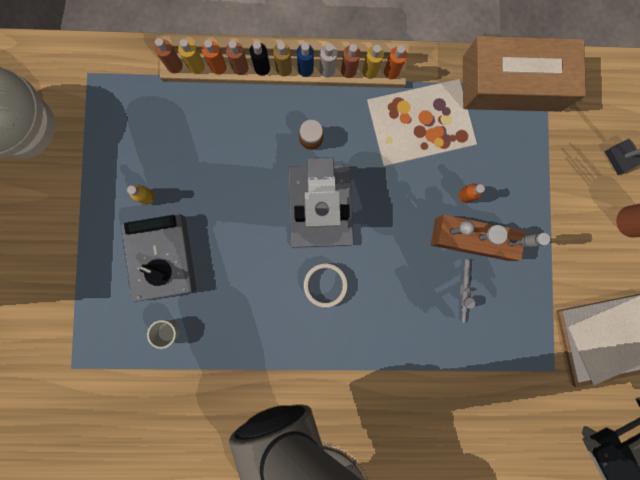

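View pics/wrist0.png

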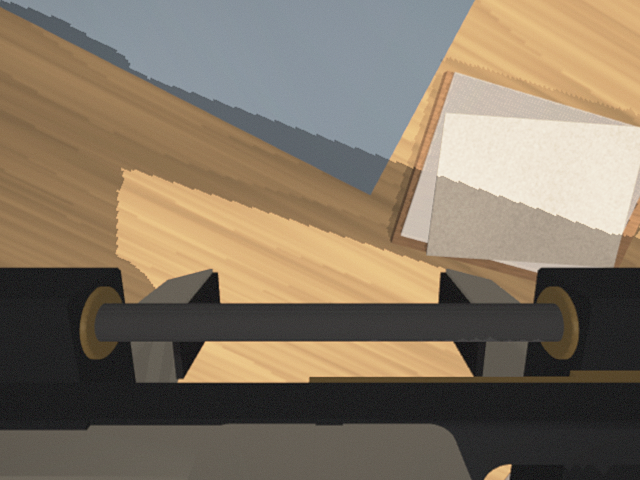

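```bash
python3 - <<'E'
import cv2
t=cv2.imread("pics/top0.png"); s=cv2.imread("pics/scene0.png")
def crop(im,x,y,w,h,f,n):
    cv2.imwrite(n,cv2.resize(im[y:y+h,x:x+w],None,fx=f,fy=f,interpolation=cv2.INTER_CUBIC))
crop(t,110,200,100,110,5,"pics/t_unit.png")
crop(t,280,155,90,100,5,"pics/t_gauge.png")
crop(t,420,175,150,100,5,"pics/t_rack.png")
crop(s,350,140,100,75,8,"pics/s_unit.png")
crop(s,110,305,140,115,5,"pics/s_rack.png")
crop(s,280,230,120,110,5,"pics/s_gauge.png")
E
```

```text
(no output)
```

View pics/t_unit.png

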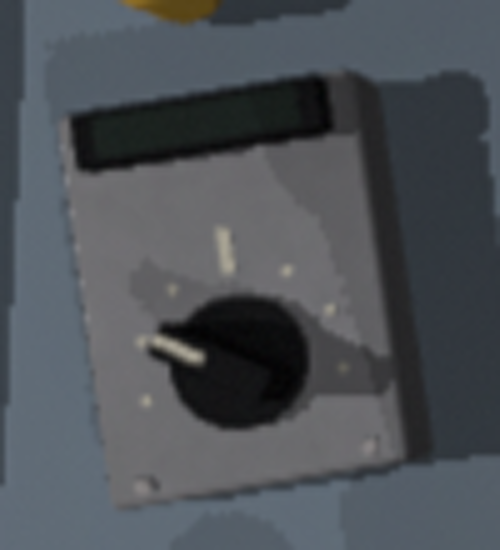

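View pics/t_gauge.png

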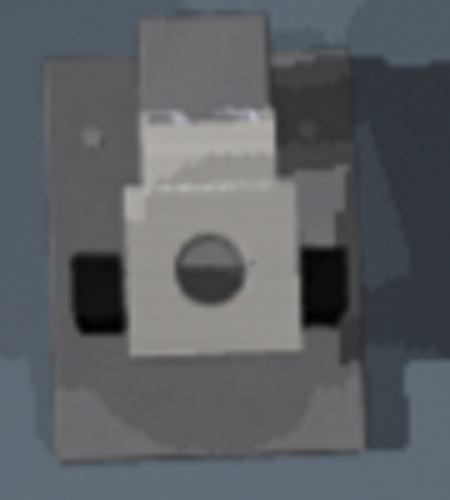

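View pics/t_rack.png

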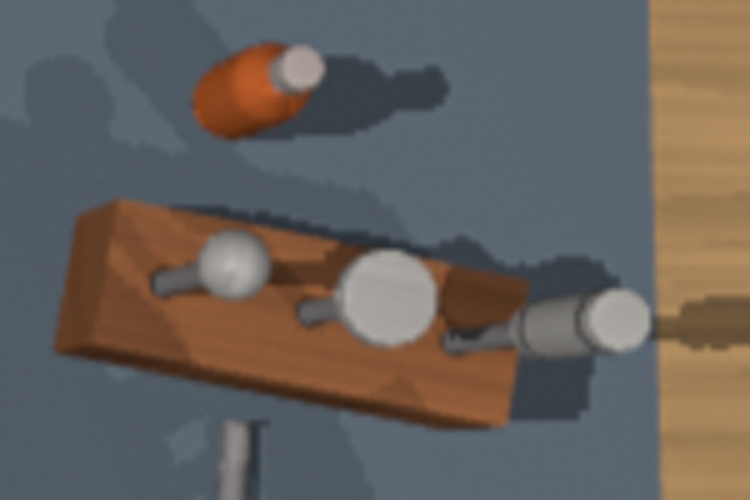

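View pics/s_rack.png

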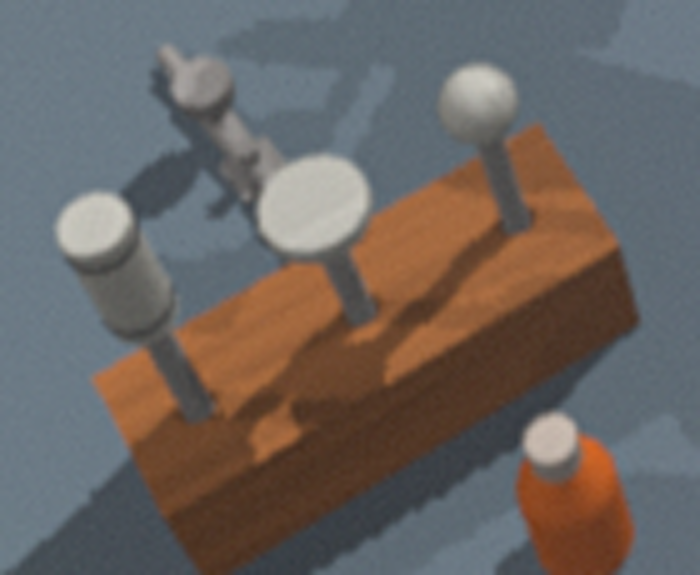

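View pics/s_gauge.png

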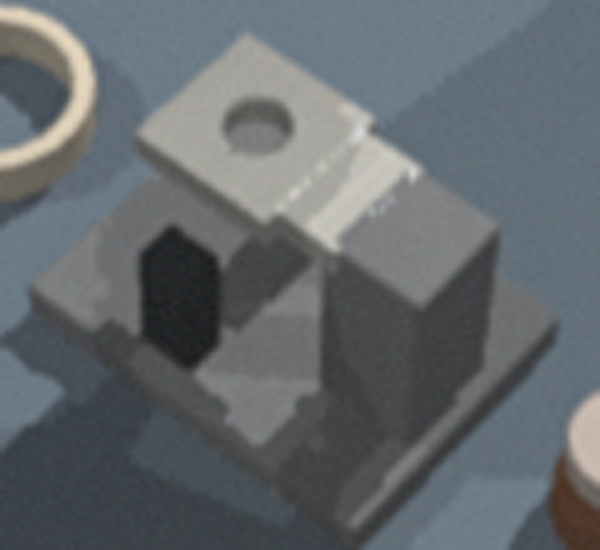

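View pics/s_unit.png

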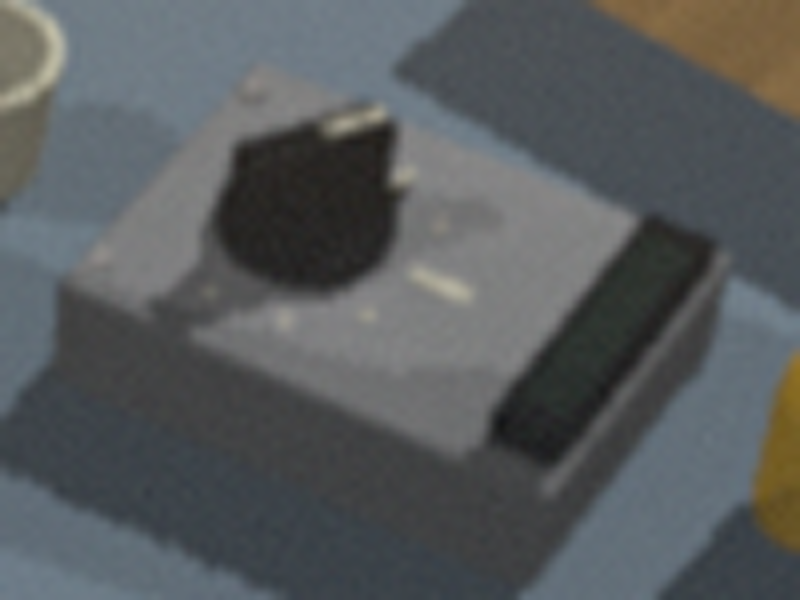

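```bash
cat > h.py <<'E'
import numpy as np, cv2, pickle, os
from scipy.optimize import least_squares
from scipy.spatial.transform import Rotation as R
CAM={}
def cams():
    if not os.path.exists("cam.pkl"):
        from plant import optics
        d={}
        for n in("scene","top"):
            r=optics.capture(n); d[n]=(r["camera_matrix"],r["camera_from_world"])
        pickle.dump(d,open("cam.pkl","wb"))
    return pickle.load(open("cam.pkl","rb"))
C=cams()
def proj(n,P):
    K,T=C[n]; P=np.atleast_2d(P); q=P@T[:3,:3].T+T[:3,3]; q=q@K.T
    return q[:,:2]/q[:,2:]
def up(c,off,f): return np.array(off)+(np.array(c)+.5)/f-.5
def ray_z(n,uv,z):
    K,T=C[n]; Rm,t=T[:3,:3],T[:3,3]; c=-Rm.T@t
    d=Rm.T@np.linalg.solve(K,[uv[0],uv[1],1]); return c+d*(z-c[2])/d[2]
def tri(n1,a,n2,b):
    f=lambda p:np.r_[proj(n1,p)[0]-a,proj(n2,p)[0]-b]
    s=least_squares(f,ray_z(n1,a,60)); return s.x,s.fun
def fit(obs,x0):
    # obs: (cam,uv,localpt)
    def f(p):
        c,s=np.cos(p[2]),np.sin(p[2]); r=[]
        for n,uv,l in obs:
            P=[p[0]+c*l[0]-s*l[1],p[1]+s*l[0]+c*l[1],l[2]]
            r.append(proj(n,P)[0]-uv)
        return np.ravel(r)
    s=least_squares(f,x0,loss="soft_l1"); return s.x,s.fun.reshape(-1,2) if s.fun.size==2*len(obs) else s.fun
E
python3 - <<'E'
from h import *
np.set_printoptions(precision=2,suppress=True)
for nm,t,s,z in [("guide",up((210,269),(280,155),5),up((259,126),(280,230),5),114),
 ("cylbase",up((455,343),(420,175),5),up((200,410),(110,305),5),60),
 ("cyltop",up((617,320),(420,175),5),up((96,228),(110,305),5),185),
 ("discbase",up((308,315),(420,175),5),up((362,315),(110,305),5),60),
 ("disctop",up((388,298),(420,175),5),up((314,204),(110,305),5),135),
 ("ballbase",up((158,283),(420,175),5),up((517,225),(110,305),5),60),
 ("ball",up((235,265),(420,175),5),up((479,104),(110,305),5),137),
 ("mark in",up((229,272),(110,200),5),up((410,270),(350,140),8),40),
 ("mark out",up((221,228),(110,200),5),up((470,298),(350,140),8),40),]:
    print(nm,*tri("top",t,"scene",s),ray_z("top",t,z)[:2],ray_z("scene",s,z)[:2])
T=lambda u,v,*l:("top",up((u,v),(110,200),5),l)
S=lambda u,v,*l:("scene",up((u,v),(350,140),8),l)
obs=[T(118,507,-80,60,40),T(403,460,-80,-60,40),T(240,362,-30,0,46.5),
S(258,65,-80,60,40),S(65,285,-80,-60,40),S(545,490,80,-60,40),S(648,212,54,60,52),S(493,440,54,-60,52)]
p,r=fit(obs,[480,300,0]);print("unit",p,r)
c,s=np.cos(p[2]),np.sin(p[2]);print("knob",p[0]-30*c,p[1]-30*s)
for cam,uv in(("top",up((145,339),(110,200),5)),("top",up((203,360),(110,200),5)),("scene",up((322,132),(350,140),8)),("scene",up((385,112),(350,140),8))):
    print("line",ray_z(cam,uv,76.5))
G=lambda u,v,*l:("top",up((u,v),(280,155),5),l)
H=lambda u,v,*l:("scene",up((u,v),(280,230),5),l)
obs=[G(125,188,32,32,114),G(297,180,32,-32,114),G(302,352,-32,-32,114),G(130,356,-32,32,114),G(210,269,0,0,114),
G(62,460,-65,65,20),G(363,450,-65,-65,20),G(45,58,105,65,20),G(350,50,105,-65,20),
H(137,133,-32,-32,114),H(247,35,-32,32,114),H(372,120,32,32,114),H(265,222,32,-32,114),H(259,126,0,0,114),H(32,288,-65,-65,20),H(557,318,105,65,20)]
p,r=fit(obs,[600,0,0]);print("gauge",p,r)
obs=[("top",up((455,343),(420,175),5),(0,-60,60)),("top",up((308,315),(420,175),5),(0,0,60)),("top",up((158,283),(420,175),5),(0,60,60)),
("top",up((617,320),(420,175),5),(0,-60,185)),("scene",up((96,228),(110,305),5),(0,-60,185)),("top",up((388,298),(420,175),5),(0,0,135)),("scene",up((314,204),(110,305),5),(0,0,135)),
("top",up((235,265),(420,175),5),(0,60,137)),("scene",up((479,104),(110,305),5),(0,60,137)),
("scene",up((200,410),(110,305),5),(0,-60,60)),("scene",up((362,315),(110,305),5),(0,0,60)),("scene",up((517,225),(110,305),5),(0,60,60))]
p,r=fit(obs,[600,-300,0]);print("rack",p,r);c,s=np.cos(p[2]),np.sin(p[2]);print("pin",p[0]+60*s,p[1]-60*c)
E
```

```text
guide [580.22  -1.77 113.53] [-0.13 -0.12 -0.18  0.02] [579.92  -2.01] [580.68  -1.77]
cylbase [ 523.93 -384.81   57.2 ] [-0.12 -0.1  -0.14 -0.02] [ 523.54 -383.77] [ 525.71 -384.92]
cyltop [ 524.1  -384.33  182.78] [0.04 0.03 0.04 0.01] [ 523.98 -383.07] [ 525.53 -384.6 ]
discbase [ 534.3  -325.65   56.01] [-0.03 -0.03 -0.03 -0.  ] [ 533.94 -324.14] [ 536.56 -326.25]
disctop [ 534.74 -325.23  133.71] [0.08 0.07 0.09 0.01] [ 534.75 -324.54] [ 535.41 -325.55]
ballbase [ 545.64 -265.95   54.96] [0.42 0.36 0.49 0.02] [ 545.89 -263.48] [ 547.71 -267.66]
ball [ 545.91 -266.51  138.11] [-0.12 -0.1  -0.14 -0.01] [ 545.84 -267.13] [ 545.43 -266.08]
mark in [492.97 325.42  42.75] [-0. -0. -0.  0.] [493.05 326.37] [491.34 327.93]
mark out [510.8  330.58  39.66] [-0.11 -0.11 -0.18  0.04] [510.57 330.23] [511.2  330.66]
unit [488.46 324.51   0.18] [[-1.61  0.4 ]
 [ 2.11 -0.67]
 [-0.31 -0.79]
 [-0.18 -0.81]
 [-1.71  0.17]
 [ 0.27  1.94]
 [ 1.78 -2.5 ]
 [-3.08 -0.25]]
knob 458.9631010941771 319.06617399220414
line [465.99 344.31  76.5 ]
line [458.28 322.17  76.5 ]
line [458.71 322.32  76.5 ]
line [466.31 341.46  76.5 ]
gauge [580.04  -3.01   0.05] [[-0.15 -0.33]
 [-0.39  0.3 ]
 [-0.12 -0.13]
 [-0.07  0.14]
 [ 0.54 -0.05]
 [-1.53  0.27]
 [ 1.09  0.2 ]
 [-0.49 -0.52]
 [ 0.49 -0.54]
 [-0.52  0.05]
 [-0.04 -0.07]
 [ 0.85  0.13]
 [-0.08  0.54]
 [-0.71  0.19]
 [-1.6  -0.63]
 [ 1.18 -0.62]]
rack [ 535.28 -325.23   -6.46] [[ 0.23 -0.52]
 [ 0.53 -0.66]
 [ 1.34 -0.02]
 [ 0.68 -0.34]
 [-0.16 -0.54]
 [ 0.37 -0.28]
 [ 0.11 -0.18]
 [-0.5  -0.08]
 [ 0.15  0.24]
 [-0.06 -0.7 ]
 [ 0.03 -0.87]
 [ 0.04 -1.16]]
pin 524.5826756194513 -384.27170451714585
```

```bash
cat >> h.py <<'E'
def state():
    from plant import monitor
    o=monitor.get_obs(); return o,np.array(o["tool_pos"]),R.from_euler("xyz",o["tcp_rot"])
def show():
    o,p,r=state(); M=r.as_matrix()
    print("t",round(o["time"],2),"pos",p.round(1),"jawyaw",round(np.degrees(np.arctan2(M[1,2],M[0,2])),1),"xaxis",M[:,0].round(4),"j",np.round(o["joint_positions"],2),"w",round(o["grip_width"],1),"F",np.round(o["contact_force"],1))
    return o,p,r
def plan(target,turn=0,n=10,op=None,p=None,r=None):
    """rows for TCP shift to target (mm) with turn deg about tool x spread over n rows"""
    o,p0,r0=state(); p=p0 if p is None else np.array(p); r=r0 if r is None else r
    D=(np.array(target)-p)/n; op=0.0918 if op is None else op
    for k in range(n):
        v=r.as_matrix().T@D/1000; print([*v.round(4),round(turn/n,2),op],"," ,end="\n")
        r=r*R.from_euler("x",turn/n,degrees=True)
    return r
E
python3 - <<'E'
from h import *
np.set_printoptions(precision=2,suppress=True)
o,p,r=show();print(r.as_matrix())
print("disc",ray_z("top",up((240,362),(110,200),5),46.5))
plan([420,-250,230],0,8)
plan([440,320,230],0,16,p=[420,-250,230])
E
```

```text
t 0.25 pos [ 237.2 -468.2  226.4] jawyaw -63.1 xaxis [-0.  0. -1.] j [-1.25  0.34  1.52 -0.    1.28 -0.15] w 91.9 F [ 0.6 -0.4  0.2]
[[-0.    0.89  0.45]
 [ 0.    0.45 -0.89]
 [-1.    0.   -0.  ]]
disc [457.41 318.4   46.5 ]
[np.float64(-0.0004), np.float64(0.0327), np.float64(-0.014), 0.0, 0.0918] ,
[np.float64(-0.0004), np.float64(0.0327), np.float64(-0.014), 0.0, 0.0918] ,
[np.float64(-0.0004), np.float64(0.0327), np.float64(-0.014), 0.0, 0.0918] ,
[np.float64(-0.0004), np.float64(0.0327), np.float64(-0.014), 0.0, 0.0918] ,
[np.float64(-0.0004), np.float64(0.0327), np.float64(-0.014), 0.0, 0.0918] ,
[np.float64(-0.0004), np.float64(0.0327), np.float64(-0.014), 0.0, 0.0918] ,
[np.float64(-0.0004), np.float64(0.0327), np.float64(-0.014), 0.0, 0.0918] ,
[np.float64(-0.0004), np.float64(0.0327), np.float64(-0.014), 0.0, 0.0918] ,
[np.float64(0.0), np.float64(0.0172), np.float64(-0.0312), 0.0, 0.0918] ,
[np.float64(0.0), np.float64(0.0172), np.float64(-0.0312), 0.0, 0.0918] ,
[np.float64(0.0), np.float64(0.0172), np.float64(-0.0312), 0.0, 0.0918] ,
[np.float64(0.0), np.float64(0.0172),
[... 224 characters left out ...]
p.float64(-0.0312), 0.0, 0.0918] ,
[np.float64(0.0), np.float64(0.0172), np.float64(-0.0312), 0.0, 0.0918] ,
[np.float64(0.0), np.float64(0.0172), np.float64(-0.0312), 0.0, 0.0918] ,
[np.float64(0.0), np.float64(0.0172), np.float64(-0.0312), 0.0, 0.0918] ,
[np.float64(0.0), np.float64(0.0172), np.float64(-0.0312), 0.0, 0.0918] ,
[np.float64(0.0), np.float64(0.0172), np.float64(-0.0312), 0.0, 0.0918] ,
[np.float64(0.0), np.float64(0.0172), np.float64(-0.0312), 0.0, 0.0918] ,
[np.float64(0.0), np.float64(0.0172), np.float64(-0.0312), 0.0, 0.0918] ,
[np.float64(0.0), np.float64(0.0172), np.float64(-0.0312), 0.0, 0.0918] ,
[np.float64(0.0), np.float64(0.0172), np.float64(-0.0312), 0.0, 0.0918] ,
```

Call:
send_rows:
  commands:
    - [[0,0.033,-0.014,0,0.0918],[0,0.033,-0.014,0,0.0918],[0,0.033,-0.014,0,0.0918],[0,0.033,-0.014,0,0.0918],[0,0.033,-0.014,0,0.0918],[0,0.033,-0.014,0,0.0918],[0,0.033,-0.014,0,0.0918],[0,0.033,-0.014,0,0.0918]]

```text
time: 0.92
tool_pos: [425.1, -246.4, 224.7]
tcp_rot: [-1.616, 1.569, -2.732]
contact_force: [0.3, 0.5, -0.3]
grip_width: 92.0
```

```bash
python3 - <<'E'
from h import *
o,p,r=show(); plan([430,305,230],-43,18)
E
```

```text
t 0.92 pos [ 425.1 -246.4  224.7] jawyaw -63.9 xaxis [-1.8e-03 -8.0e-04 -1.0e+00] j [-0.68  0.28  1.62 -0.    1.24  0.44] w 92.0 F [ 0.3  0.5 -0.3]
[np.float64(-0.0003), np.float64(0.0137), np.float64(-0.0274), -2.39, 0.0918] ,
[np.float64(-0.0003), np.float64(0.0148), np.float64(-0.0268), -2.39, 0.0918] ,
[np.float64(-0.0003), np.float64(0.0159), np.float64(-0.0262), -2.39, 0.0918] ,
[np.float64(-0.0003), np.float64(0.017), np.float64(-0.0255), -2.39, 0.0918] ,
[np.float64(-0.0003), np.float64(0.0181), np.float64(-0.0247), -2.39, 0.0918] ,
[np.float64(-0.0003), np.float64(0.0191), np.float64(-0.024), -2.39, 0.0918] ,
[np.float64(-0.0003), np.float64(0.0201), np.float64(-0.0231), -2.39, 0.0918] ,
[np.float64(-0.0003), np.float64(0.021), np.float64(-0.0223), -2.39, 0.0918] ,
[np.float64(-0.0003), np.float64(0.0219), np.float64(-0.0214), -2.39, 0.0918] ,
[np.float64(-0.0003), np.float64(0.0228), np.float64(-0.0205), -2.39, 0.0918] ,
[np.float64(-0.0003), np.float64(0.0236), np.float64(-0.0195), -2.39, 0.0918] ,
[np.float64(-0.0003), np.float64(0.0244), np.float64(-0.0185), -2.39, 0.0918] ,
[np.float64(-0.0003), np.float64(0.0252), np.float64(-0.0175), -2.39, 0.0918] ,
[np.float64(-0.0003), np.float64(0.0259), np.float64(-0.0164), -2.39, 0.0918] ,
[np.float64(-0.0003), np.float64(0.0265), np.float64(-0.0153), -2.39, 0.0918] ,
[np.float64(-0.0003), np.float64(0.0272), np.float64(-0.0142), -2.39, 0.0918] ,
[np.float64(-0.0003), np.float64(0.0277), np.float64(-0.013), -2.39, 0.0918] ,
[np.float64(-0.0003), np.float64(0.0282), np.float64(-0.0119), -2.39, 0.0918] ,
```

Call:
send_rows:
  commands:
    - [[0,0.014,-0.027,-2.4,0.0918],[0,0.015,-0.027,-2.4,0.0918],[0,0.016,-0.026,-2.4,0.0918],[0,0.017,-0.0255,-2.4,0.0918],[0,0.018,-0.025,-2.4,0.0918],[0,0.019,-0.024,-2.4,0.0918],[0,0.02,-0.023,-2.4,0.0918],[0,0.021,-0.022,-2.4,0.0918],[0,0.022,-0.0215,-2.4,0.0918],[0,0.023,-0.0205,-2.4,0.0918]]

```text
time: 1.75
tool_pos: [427.2, 75.2, 223.8]
tcp_rot: [-0.119, 1.57, -0.795]
contact_force: [0.9, 0.4, -0.9]
grip_width: 91.9
```

Call:
send_rows:
  commands:
    - [[0,0.0235,-0.0195,-2.4,0.0918],[0,0.0245,-0.0185,-2.4,0.0918],[0,0.025,-0.0175,-2.4,0.0918],[0,0.026,-0.0165,-2.4,0.0918],[0,0.0265,-0.015,-2.4,0.0918],[0,0.027,-0.014,-2.4,0.0918],[0,0.0275,-0.013,-2.4,0.0918],[0,0.028,-0.012,-2.4,0.0918],[0,0,0,0,0.0918]]

```text
time: 2.5
tool_pos: [417.7, 336.9, 223.6]
tcp_rot: [0.898, 1.569, 0.581]
contact_force: [0.1, -0.3, 0.1]
grip_width: 91.7
```

```bash
cat >> h.py <<'E'
def wshot(name):
    from plant import optics
    o,p,r=state(); w=optics.capture("wrist"); cv2.imwrite(f"pics/{name}.png",w["color"])
    pickle.dump((p,r.as_matrix(),w["camera_matrix"],w["T_tool_cam"]),open(f"pics/{name}.pkl","wb"))
def wray(name,uv,z):
    p,M,K,T=pickle.load(open(f"pics/{name}.pkl","rb"))
    d=M@T[:3,:3]@np.linalg.solve(K,[uv[0],uv[1],1]); c=p+M@T[:3,3]; return c+d*(z-c[2])/d[2]
def wproj(name,P):
    p,M,K,T=pickle.load(open(f"pics/{name}.pkl","rb"))
    t=M.T@(np.array(P)-p); q=K@(T[:3,:3].T@(t-T[:3,3])); return q[:2]/q[2]
E
python3 - <<'E'
from h import *
show(); wshot("w1")
E
```

```text
t 2.5 pos [417.7 336.9 223.6] jawyaw -18.2 xaxis [ 0.0017  0.0011 -1.    ] j [0.54 0.36 1.5  0.   1.28 0.85] w 91.7 F [ 0.1 -0.3  0.1]
```

View pics/w1.png

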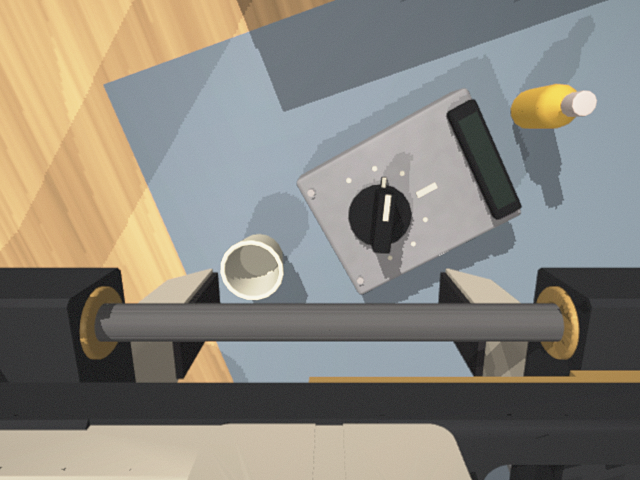

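```bash
python3 - <<'E'
import cv2
t=cv2.imread("pics/w1.png")[150:270,320:460]
cv2.imwrite("pics/w1c.png",cv2.resize(t,None,fx=5,fy=5,interpolation=cv2.INTER_CUBIC))
E
```

```text
(no output)
```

View pics/w1c.png

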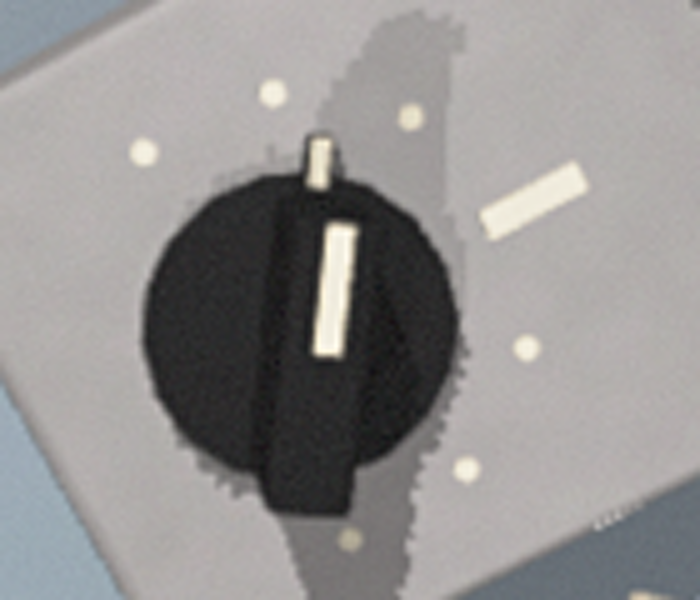

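```bash
python3 - <<'E'
from h import *
np.set_printoptions(precision=2,suppress=True)
W=lambda u,v,z: wray("w1",up((u,v),(320,150),5),z)
d=np.array([W(*q,40)[:2] for q in [(144,153),(273,93),(411,117),(527,348),(467,470),(350,540)]])
s=least_squares(lambda p:np.hypot(*(d-p[:2]).T)-p[2],[458,319,35]);print("circle",s.x,s.fun)
c=s.x[:2]
ang=lambda a,b:np.degrees(np.arctan2(*(b-a)[1::-1]))
print("disc",W(302,322,46.5)); m1,m2=W(488,225,40),W(580,177,40); print(m1,m2,ang(m1,m2),ang(c,(m1+m2)[:2]/2),"dots",[round(ang(c,q),1) for q in d])
a,b=W(328,356,76.5),W(343,224,76.5);print(a,b,"line",ang(a,b), ang(c,b[:2]),"ptr",W(317,188,46.5),ang(c,W(320,140,43)[:2]))
E
```

```text
circle [457.17 318.74  40.07] [-0.06  0.07  0.   -0.02 -0.02  0.04]
disc [457.77 320.68  46.5 ]
[492.99 325.4   40.  ] [509.91 328.45  40.  ] 10.205625103628215 10.46377487850933 dots [np.float64(113.8), np.float64(79.3), np.float64(45.1), np.float64(-23.8), np.float64(-58.3), np.float64(-92.9)]
[458.29 321.38  76.5 ] [466.2  340.41  76.5 ] line 67.43411271994907 67.37059740276466 ptr [466.56 341.69  46.5 ] 67.4465876907405
```

```bash
python3 - <<'E'
from h import *
r=plan([457.2,318.8,105],4.4,5); print(); plan([457.2,318.8,54.5],0,2,p=[457.2,318.8,105],r=r)
E
```

```text
[np.float64(0.0237), np.float64(-0.0006), np.float64(0.0085), 0.88, 0.0918] ,
[np.float64(0.0237), np.float64(-0.0004), np.float64(0.0085), 0.88, 0.0918] ,
[np.float64(0.0237), np.float64(-0.0003), np.float64(0.0085), 0.88, 0.0918] ,
[np.float64(0.0237), np.float64(-0.0002), np.float64(0.0085), 0.88, 0.0918] ,
[np.float64(0.0237), np.float64(-0.0), np.float64(0.0085), 0.88, 0.0918] ,

[np.float64(0.0252), np.float64(0.0), np.float64(-0.0), 0.0, 0.0918] ,
[np.float64(0.0252), np.float64(0.0), np.float64(-0.0), 0.0, 0.0918] ,
```

Call:
send_rows:
  commands:
    - [[0.0237,-0.0005,0.0085,0.9,0.0918],[0.0237,-0.0004,0.0085,0.9,0.0918],[0.0237,-0.0003,0.0085,0.9,0.0918],[0.0237,-0.0002,0.0085,0.9,0.0918],[0.0237,0,0.0085,0.9,0.0918],[0,0,0,0,0.0918]]

```text
time: 3.05
tool_pos: [459.7, 314.9, 102.7]
tcp_rot: [0.32, 1.565, -0.083]
contact_force: [-2.1, -1.5, -0.3]
grip_width: 91.9
```

```bash
python3 - <<'E'
from h import *
show(); plan([457.2,318.8,54.5],0,3)
E
```

```text
t 3.05 pos [459.7 314.9 102.7] jawyaw -23.1 xaxis [ 5.3e-03 -4.0e-04 -1.0e+00] j [ 0.46  0.52  1.6  -0.    1.01  0.87] w 91.9 F [-2.1 -1.5 -0.3]
[np.float64(0.0161), np.float64(0.0009), np.float64(-0.0014), 0.0, 0.0918] ,
[np.float64(0.0161), np.float64(0.0009), np.float64(-0.0014), 0.0, 0.0918] ,
[np.float64(0.0161), np.float64(0.0009), np.float64(-0.0014), 0.0, 0.0918] ,
```

Call:
send_rows:
  commands:
    - [[0.016,0.001,-0.0014,0,0.0918],[0.016,0.001,-0.0014,0,0.0918],[0.016,0.001,-0.0014,0,0.0918],[0,0,0,0,0.0918]]

```text
time: 3.38
tool_pos: [458.2, 316.0, 56.3]
tcp_rot: [0.243, 1.565, -0.164]
contact_force: [-0.8, -0.2, -0.2]
grip_width: 91.8
```

```bash
python3 - <<'E'
from h import *
show(); plan([457.2,318.8,54.5],0,1)
E
```

```text
t 3.38 pos [458.2 316.   56.3] jawyaw -23.3 xaxis [ 0.0058 -0.001  -1.    ] j [ 0.47  0.59  1.65 -0.    0.9   0.88] w 91.8 F [-0.8 -0.2 -0.2]
[np.float64(0.0018), np.float64(0.0022), np.float64(-0.0021), 0.0, 0.0918] ,
```

Call:
send_rows:
  commands:
    - [[0.0018,0.0022,-0.0021,-0.7,0.0918],[0,0,0,0,0.0918]]

```text
time: 3.55
tool_pos: [457.7, 318.5, 56.7]
tcp_rot: [0.303, 1.564, -0.092]
contact_force: [0.1, 0.1, 0.7]
grip_width: 92.0
```

```bash
python3 - <<'E'
from h import *
show(); plan([457.2,318.8,54.5],0,1)
E
```

```text
t 3.55 pos [457.7 318.5  56.7] jawyaw -22.6 xaxis [ 6.7e-03 -6.0e-04 -1.0e+00] j [ 0.47  0.59  1.65 -0.    0.9   0.87] w 92.0 F [0.1 0.1 0.7]
[np.float64(0.0022), np.float64(0.0001), np.float64(-0.0006), 0.0, 0.0918] ,
```

Close on the bar (14 mm).

Call:
send_rows:
  commands:
    - [[0.002,0,-0.0006,0,0.03],[0,0,0,0,0.03],[0,0,0,0,0.03],[0,0,0,0,0.01],[0,0,0,0,0.01],[0,0,0,0,0.01],[0,0,0,0,0.01]]

```text
time: 4.13
tool_pos: [459.3, 319.9, 59.9]
tcp_rot: [0.605, 1.556, 0.211]
contact_force: [0.2, -0.7, -0.0]
grip_width: 49.9
```

```bash
python3 - <<'E'
from h import *
show()
E
```

```text
t 4.13 pos [459.3 319.9  59.9] jawyaw -22.6 xaxis [ 0.0142  0.003  -0.9999] j [ 0.47  0.58  1.65 -0.    0.9   0.87] w 49.9 F [ 0.2 -0.7 -0. ]
```

Call:
send_rows:
  commands:
    - [[0.004,0,-0.0012,0,0.01],[0.0008,0,0,0,0.01]]

```text
time: 4.3
tool_pos: [458.3, 320.4, 55.0]
tcp_rot: [0.614, 1.556, 0.219]
contact_force: [-0.4, -0.6, -0.4]
grip_width: 36.4
```

```bash
python3 - <<'E'
from h import *
o,p,r=show(); print(o["joint_positions"],o["dq"],o["tau"])
from plant import optics
for i in range(4): optics.capture("top")
o,p,r=show(); print(o["joint_positions"],o["dq"],o["tau"])
E
```

```text
t 4.3 pos [458.3 320.4  55. ] jawyaw -22.6 xaxis [ 0.0146  0.0033 -0.9999] j [ 0.48  0.59  1.65 -0.    0.89  0.87] w 36.4 F [-0.4 -0.6 -0.4]
[ 0.47528942  0.58650119  1.65172621 -0.00487858  0.88890289  0.87272617] [-0.00273194  0.00710267 -0.0054459  -0.00250525 -0.01326902 -0.00186432] [-5.56696043e-02 -5.04704154e+01 -1.95677465e+01  4.86991578e-02
 -2.30301591e-01  1.95653614e-02]
t 4.5 pos [458.8 320.5  55.5] jawyaw -22.6 xaxis [ 0.0154  0.0036 -0.9999] j [ 0.48  0.59  1.65 -0.    0.89  0.87] w 20.4 F [-0.6  0.2 -0.7]
[ 0.47507224  0.58601596  1.65072093 -0.00492323  0.88950238  0.8726091 ] [ 0.00017885  0.00093604 -0.00224809  0.00215048  0.00106766 -0.00233907] [ 1.59726961e-02 -4.96945596e+01 -1.89411879e+01  4.94915550e-02
 -1.11423866e-01  1.85178244e-03]
```

Call:
send_rows:
  commands:
    - [[0.002,-0.0022,-0.0008,0,0.01],[0.0008,-0.0003,0,0,0.01]]

```text
time: 4.67
tool_pos: [457.7, 319.4, 53.9]
tcp_rot: [0.71, 1.552, 0.316]
contact_force: [-3.4, -0.2, 12.5]
grip_width: 14.3
```

```bash
python3 - <<'E'
from h import *
o,p,r=show()
from plant import optics
wshot("w2")
o,p,r=show(); print(o["moment"])
E
```

```text
t 4.67 pos [457.7 319.4  53.9] jawyaw -22.6 xaxis [ 0.0174  0.0057 -0.9998] j [ 0.47  0.58  1.66 -0.    0.88  0.87] w 14.3 F [-3.4 -0.2 12.5]
t 4.72 pos [457.7 319.4  53.9] jawyaw -22.6 xaxis [ 0.0174  0.0056 -0.9998] j [ 0.47  0.58  1.66 -0.    0.88  0.87] w 13.9 F [-0.8  0.5  7.2]
[0.21289504 0.42951119 0.06483756]
```

View pics/w2.png

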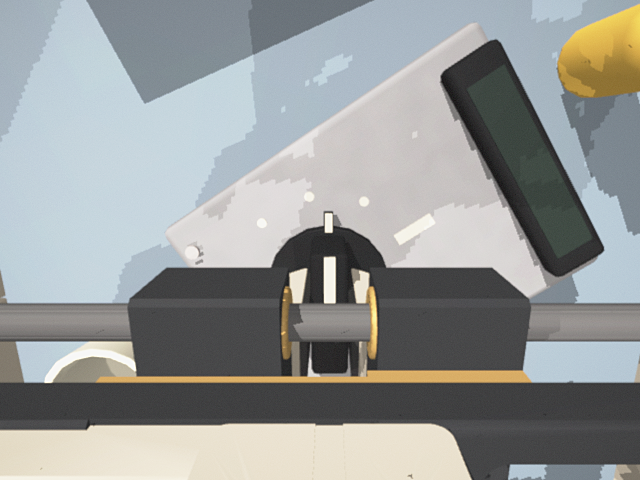

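Call:
send_rows:
  commands:
    - [[0.0003,0,0,6.5,0.01],[0.0003,0,0,6.5,0.01],[0.0003,0,0,6.5,0.01],[0.0003,0,0,6.5,0.01]]

```text
time: 5.05
tool_pos: [457.7, 319.3, 54.0]
tcp_rot: [1.195, 1.551, 0.331]
contact_force: [0.4, 0.2, 3.2]
grip_width: 13.9
```

```bash
python3 - <<'E'
from h import *
o,p,r=show()
E
```

```text
t 5.05 pos [457.7 319.3  54. ] jawyaw -49.5 xaxis [ 0.0189  0.0065 -0.9998] j [ 0.47  0.58  1.66 -0.    0.88  1.34] w 13.9 F [0.4 0.2 3.2]
```

Tracking well; 30° left.

Call:
send_rows:
  commands:
    - [[0.0003,0,0,6.5,0.01],[0.0003,0,0,6.5,0.01],[0.0003,0,0,6.5,0.01],[0.0003,0,0,6.5,0.01],[0.0003,0,0,3.2,0.01],[0.0003,0,0,0,0.01]]

```text
time: 5.55
tool_pos: [457.7, 319.3, 54.0]
tcp_rot: [1.747, 1.549, 0.343]
contact_force: [-0.5, -0.9, 5.2]
grip_width: 13.6
```

```bash
python3 - <<'E'
from h import *
o,p,r=show(); wshot("w3")
import cv2
t=cv2.imread("pics/w3.png")
E
```

```text
t 5.55 pos [457.7 319.3  54. ] jawyaw -80.5 xaxis [ 0.0207  0.0074 -0.9998] j [ 0.47  0.58  1.66 -0.    0.87  1.88] w 13.6 F [-0.5 -0.9  5.2]
```

View pics/w3.png

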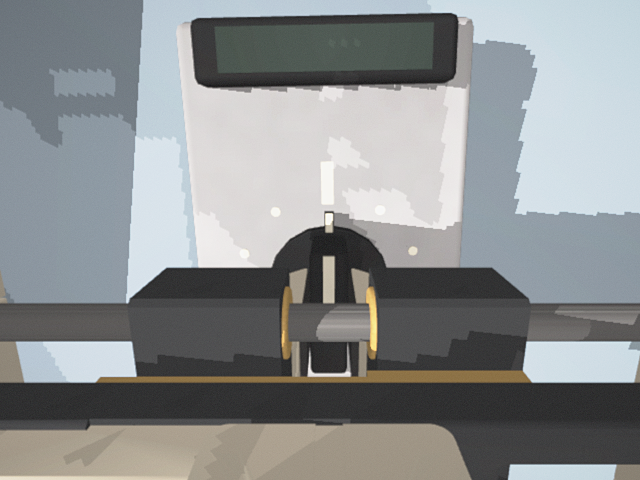

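Call:
send_rows:
  commands:
    - [[0.0003,0,0,-1.0,0.01],[0.0003,0,0,0,0.01]]

```text
time: 5.77
tool_pos: [457.7, 319.3, 53.9]
tcp_rot: [1.727, 1.548, 0.348]
contact_force: [-0.8, 0.7, 5.8]
grip_width: 14.0
```

```bash
python3 - <<'E'
from h import *
o,p,r=show(); wshot("w4")
import cv2
t=cv2.imread("pics/w4.png")[150:300,260:400]
cv2.imwrite("pics/w4c.png",cv2.resize(t,None,fx=4,fy=4,interpolation=cv2.INTER_CUBIC))
E
```

```text
t 5.77 pos [457.7 319.3  53.9] jawyaw -79.0 xaxis [ 0.0211  0.0077 -0.9997] j [ 0.47  0.58  1.66 -0.    0.87  1.85] w 14.0 F [-0.8  0.7  5.8]
```

View pics/w4c.png

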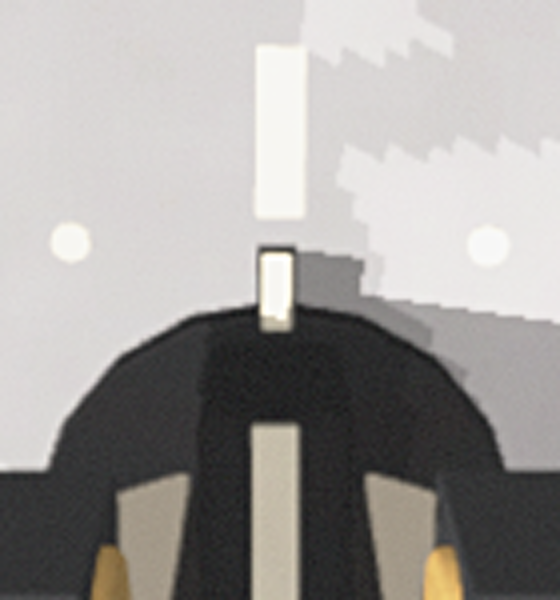

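Call:
send_rows:
  commands:
    - [[0.0003,0,0,0.5,0.01],[0.0003,0,0,0,0.01]]

```text
time: 5.98
tool_pos: [457.7, 319.3, 53.9]
tcp_rot: [1.73, 1.548, 0.347]
contact_force: [-1.7, 0.3, 5.9]
grip_width: 13.7
```

```bash
python3 - <<'E'
from h import *
o,p,r=show(); wshot("w5")
import cv2
t=cv2.imread("pics/w5.png")[150:300,260:400]
cv2.imwrite("pics/w5c.png",cv2.resize(t,None,fx=4,fy=4,interpolation=cv2.INTER_CUBIC))
E
```

```text
t 5.98 pos [457.7 319.3  53.9] jawyaw -79.2 xaxis [ 0.0215  0.0078 -0.9997] j [ 0.47  0.58  1.66 -0.    0.87  1.86] w 13.7 F [-1.7  0.3  5.9]
```

View pics/w5c.png

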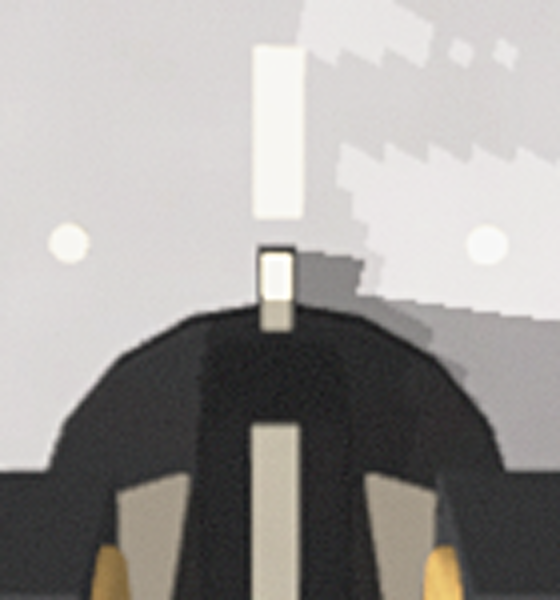

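Call:
send_rows:
  commands:
    - [[0.0003,0,0,0,0.05],[0,0,0,0,0.05],[0,0,0,0,0.05],[-0.01,0,0,0,0.0918],[-0.03,0,0,0,0.0918],[-0.04,0,0,0,0.0918],[-0.04,0,0,0,0.0918],[-0.04,0,0,0,0.0918]]

```text
time: 6.7
tool_pos: [449.1, 314.8, 210.0]
tcp_rot: [-0.173, 1.567, -1.547]
contact_force: [1.0, 0.0, -0.4]
grip_width: 62.5
```

```bash
python3 - <<'E'
from h import *
o,p,r=show(); wshot("w6")
import cv2
t=cv2.imread("pics/w6.png")
from plant import optics
cv2.imwrite("pics/top6.png",optics.capture("top")["color"])
show()
E
```

```text
t 6.7 pos [449.1 314.8 210. ] jawyaw -78.7 xaxis [ 1.0e-04 -3.4e-03 -1.0e+00] j [ 0.47  0.4   1.48 -0.    1.26  1.85] w 62.5 F [ 1.   0.  -0.4]
t 6.8 pos [452.8 316.8 216. ] jawyaw -78.7 xaxis [ 0.0138  0.0036 -0.9999] j [ 0.47  0.39  1.48 -0.    1.26  1.85] w 70.6 F [1.3 0.6 0.4]
```

View pics/w6.png

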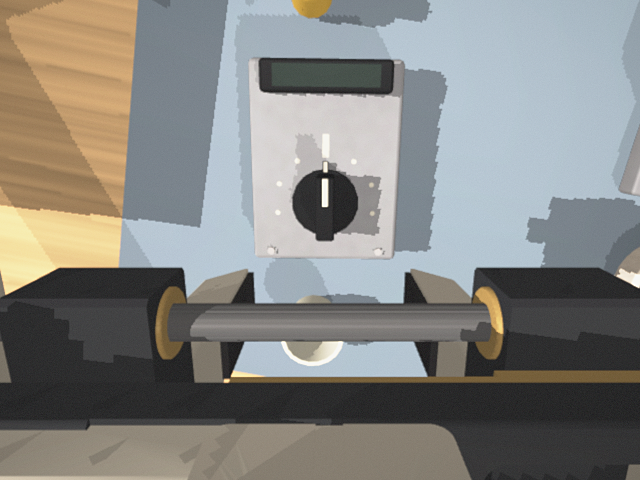

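```bash
python3 - <<'E'
import cv2
t=cv2.imread("pics/w6.png")[120:250,260:400]
cv2.imwrite("pics/w6c.png",cv2.resize(t,None,fx=5,fy=5,interpolation=cv2.INTER_CUBIC))
E
```

```text
(no output)
```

View pics/w6c.png

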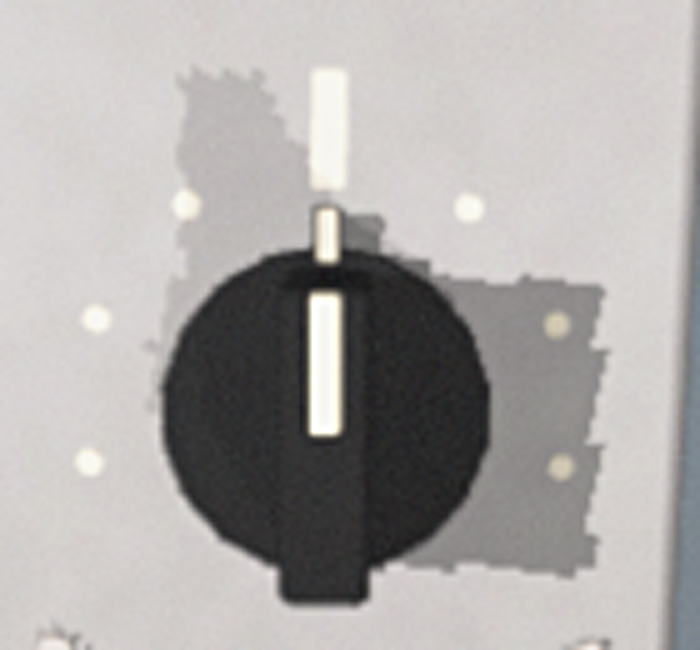

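```bash
python3 - <<'E'
from h import *
r=plan([500,-270,262],-60,18)
E
```

```text
[np.float64(-0.0026), np.float64(-0.0038), np.float64(0.0325), -3.33, 0.0918] ,
[np.float64(-0.0026), np.float64(-0.0057), np.float64(0.0322), -3.33, 0.0918] ,
[np.float64(-0.0026), np.float64(-0.0075), np.float64(0.0318), -3.33, 0.0918] ,
[np.float64(-0.0026), np.float64(-0.0094), np.float64(0.0313), -3.33, 0.0918] ,
[np.float64(-0.0026), np.float64(-0.0112), np.float64(0.0307), -3.33, 0.0918] ,
[np.float64(-0.0026), np.float64(-0.0129), np.float64(0.03), -3.33, 0.0918] ,
[np.float64(-0.0026), np.float64(-0.0147), np.float64(0.0292), -3.33, 0.0918] ,
[np.float64(-0.0026), np.float64(-0.0163), np.float64(0.0283), -3.33, 0.0918] ,
[np.float64(-0.0026), np.float64(-0.018), np.float64(0.0273), -3.33, 0.0918] ,
[np.float64(-0.0026), np.float64(-0.0195), np.float64(0.0262), -3.33, 0.0918] ,
[np.float64(-0.0026), np.float64(-0.021), np.float64(0.0251), -3.33, 0.0918] ,
[np.float64(-0.0026), np.float64(-0.0224), np.float64(0.0238), -3.33, 0.0918] ,
[np.float64(-0.0026), np.float64(-0.0238), np.float64(0.0225), -3.33, 0.0918] ,
[np.float64(-0.0026), np.float64(-0.025), np.float64(0.021), -3.33, 0.0918] ,
[np.float64(-0.0026), np.float64(-0.0262), np.float64(0.0195), -3.33, 0.0918] ,
[np.float64(-0.0026), np.float64(-0.0273), np.float64(0.018), -3.33, 0.0918] ,
[np.float64(-0.0026), np.float64(-0.0283), np.float64(0.0164), -3.33, 0.0918] ,
[np.float64(-0.0026), np.float64(-0.0292), np.float64(0.0147), -3.33, 0.0918] ,
```

Call:
send_rows:
  commands:
    - [[-0.004,-0.004,0.0325,-3.3,0.0918],[-0.004,-0.0055,0.032,-3.3,0.0918],[-0.004,-0.0075,0.032,-3.3,0.0918],[-0.004,-0.0095,0.0315,-3.3,0.0918],[-0.004,-0.011,0.0305,-3.3,0.0918],[-0.004,-0.013,0.03,-3.3,0.0918],[-0.004,-0.0145,0.029,-3.3,0.0918],[-0.004,-0.0165,0.0285,-3.3,0.0918],[-0.004,-0.018,0.0275,-3.3,0.0918],[-0.004,-0.0195,0.026,-3.3,0.0918]]

```text
time: 7.63
tool_pos: [481.1, -16.2, 260.2]
tcp_rot: [1.104, 1.548, 0.349]
contact_force: [1.5, 0.1, -0.8]
grip_width: 92.0
```

```bash
python3 - <<'E'
from h import *
o,p,r=show();M=r.as_matrix()
r=plan([500,-270,262],-10-np.degrees(np.arctan2(M[1,2],M[0,2])) and -( -10-np.degrees(np.arctan2(M[1,2],M[0,2]))),8)
E
```

```text
t 7.63 pos [481.1 -16.2 260.2] jawyaw -43.3 xaxis [ 0.0212  0.0077 -0.9997] j [-0.2   0.22  1.6   0.01  1.3   0.55] w 92.0 F [ 1.5  0.1 -0.8]
[np.float64(-0.0004), np.float64(-0.0215), np.float64(0.0235), np.float64(-4.16), 0.0918] ,
[np.float64(-0.0004), np.float64(-0.0231), np.float64(0.0218), np.float64(-4.16), 0.0918] ,
[np.float64(-0.0004), np.float64(-0.0246), np.float64(0.0201), np.float64(-4.16), 0.0918] ,
[np.float64(-0.0004), np.float64(-0.026), np.float64(0.0183), np.float64(-4.16), 0.0918] ,
[np.float64(-0.0004), np.float64(-0.0273), np.float64(0.0163), np.float64(-4.16), 0.0918] ,
[np.float64(-0.0004), np.float64(-0.0284), np.float64(0.0143), np.float64(-4.16), 0.0918] ,
[np.float64(-0.0004), np.float64(-0.0294), np.float64(0.0122), np.float64(-4.16), 0.0918] ,
[np.float64(-0.0004), np.float64(-0.0302), np.float64(0.0101), np.float64(-4.16), 0.0918] ,
```

Call:
send_rows:
  commands:
    - [[-0.001,-0.0215,0.0235,-4.2,0.0918],[-0.001,-0.023,0.022,-4.2,0.0918],[-0.001,-0.0245,0.02,-4.2,0.0918],[-0.001,-0.026,0.018,-4.2,0.0918],[-0.001,-0.027,0.0165,-4.2,0.0918],[-0.001,-0.0285,0.0145,-4.2,0.0918],[-0.001,-0.0295,0.012,-4.2,0.0918],[0,-0.015,0.004,0,0.0918]]

```text
time: 8.3
tool_pos: [499.0, -268.4, 268.5]
tcp_rot: [0.439, 1.546, 0.227]
contact_force: [0.3, -0.9, -0.4]
grip_width: 91.9
```

```bash
python3 - <<'E'
from h import *
o,p,r=show(); wshot("w7");show()
E
```

```text
t 8.3 pos [ 499.  -268.4  268.5] jawyaw -12.1 xaxis [ 0.0242  0.0056 -0.9997] j [-0.64  0.38  1.35  0.02  1.39 -0.43] w 91.9 F [ 0.3 -0.9 -0.4]
t 8.35 pos [ 498.8 -270.2  268.1] jawyaw -12.4 xaxis [ 0.0238  0.0047 -0.9997] j [-0.64  0.38  1.35  0.02  1.39 -0.43] w 91.8 F [-0.8 -1.3 -1. ]
```

View pics/w7.png

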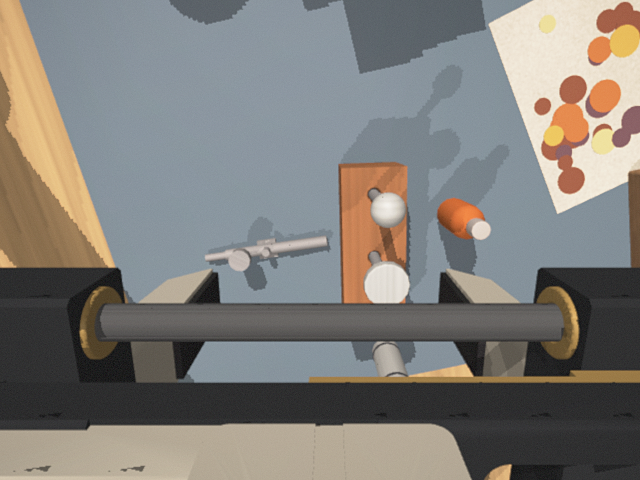

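```bash
python3 - <<'E'
from h import *
np.set_printoptions(precision=1,suppress=True)
print(wray("w7",(388,210),137),wray("w7",(387,283),135),"exp ball 545.9,-266.5 disc 535,-325")
plan([524.4,-384.2,228],0,5)
E
```

```text
[ 546.  -267.8  137. ] [ 535.4 -324.3  135. ] exp ball 545.9,-266.5 disc 535,-325
[np.float64(0.008), np.float64(-0.0213), np.float64(0.0097), 0.0, 0.0918] ,
[np.float64(0.008), np.float64(-0.0213), np.float64(0.0097), 0.0, 0.0918] ,
[np.float64(0.008), np.float64(-0.0213), np.float64(0.0097), 0.0, 0.0918] ,
[np.float64(0.008), np.float64(-0.0213), np.float64(0.0097), 0.0, 0.0918] ,
[np.float64(0.008), np.float64(-0.0213), np.float64(0.0097), 0.0, 0.0918] ,
```

Call:
send_rows:
  commands:
    - [[0,-0.0267,0.0121,0,0.0918],[0,-0.0267,0.0121,0,0.0918],[-0.02,-0.0267,0.0121,0,0.0918],[-0.04,-0.0267,0.0121,0,0.0918],[-0.04,0,0,0,0.0918],[-0.04,0,0,0,0.0918],[0,0,0,0,0.0918]]

```text
time: 8.93
tool_pos: [517.1, -387.0, 404.3]
tcp_rot: [1.017, 1.551, 0.799]
contact_force: [1.3, 0.0, 1.5]
grip_width: 91.6
```

```bash
python3 - <<'E'
from h import *
o,p,r=show()
E
```

```text
t 8.93 pos [ 517.1 -387.   404.3] jawyaw -12.5 xaxis [ 0.0141  0.0145 -0.9998] j [-0.77  0.55  0.72  0.02  1.87 -0.55] w 91.6 F [1.3 0.  1.5]
```

```bash
python3 - <<'E'
from h import *
plan([524.4,-384.2,230],2.0-2-0,6)
E
```

```text
[np.float64(0.0291), np.float64(0.0002), np.float64(0.0008), 0.0, 0.0918] ,
[np.float64(0.0291), np.float64(0.0002), np.float64(0.0008), 0.0, 0.0918] ,
[np.float64(0.0291), np.float64(0.0002), np.float64(0.0008), 0.0, 0.0918] ,
[np.float64(0.0291), np.float64(0.0002), np.float64(0.0008), 0.0, 0.0918] ,
[np.float64(0.0291), np.float64(0.0002), np.float64(0.0008), 0.0, 0.0918] ,
[np.float64(0.0291), np.float64(0.0002), np.float64(0.0008), 0.0, 0.0918] ,
```

Call:
send_rows:
  commands:
    - [[0.029,0.0002,0.0008,-0.4,0.0918],[0.029,0.0002,0.0008,-0.4,0.0918],[0.029,0.0002,0.0008,-0.4,0.0918],[0.029,0.0002,0.0008,-0.4,0.0918],[0.029,0.0002,0.0008,-0.4,0.0918],[0.029,0.0002,0.0008,-0.4,0.0918],[0,0,0,0,0.0918]]

```text
time: 9.52
tool_pos: [526.7, -383.2, 229.9]
tcp_rot: [0.37, 1.546, 0.198]
contact_force: [-0.3, 0.8, -1.4]
grip_width: 91.6
```

```bash
python3 - <<'E'
from h import *
o,p,r=show(); plan([524.4,-384.2,140],0,4)
from plant import optics
cv2.imwrite("pics/sc8.png",optics.capture("scene")["color"][240:480,40:360])
show()
E
```

```text
t 9.52 pos [ 526.7 -383.2  229.9] jawyaw -9.9 xaxis [ 0.0246  0.0049 -0.9997] j [-0.76  0.57  1.15  0.02  1.41 -0.59] w 91.6 F [-0.3  0.8 -1.4]
[np.float64(0.0225), np.float64(-0.0006), np.float64(-0.001), 0.0, 0.0918] ,
[np.float64(0.0225), np.float64(-0.0006), np.float64(-0.001), 0.0, 0.0918] ,
[np.float64(0.0225), np.float64(-0.0006), np.float64(-0.001), 0.0, 0.0918] ,
[np.float64(0.0225), np.float64(-0.0006), np.float64(-0.001), 0.0, 0.0918] ,
t 9.57 pos [ 527.5 -383.9  233.3] jawyaw -9.9 xaxis [ 0.0276  0.0021 -0.9996] j [-0.76  0.57  1.14  0.02  1.41 -0.59] w 92.0 F [ 0.2 -0.4  0.4]
```

View pics/sc8.png

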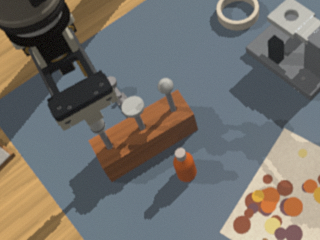

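Call:
send_rows:
  commands:
    - [[-0.04,0,0,0,0.0918],[-0.04,0,0,0,0.0918],[-0.04,0,0,0,0.0918],[-0.04,0,0,0,0.0918],[0,0,0,0,0.0918]]

```text
time: 9.98
tool_pos: [521.6, -381.7, 406.4]
tcp_rot: [0.177, 1.541, 0.004]
contact_force: [1.0, -0.2, 1.9]
grip_width: 91.9
```

```bash
python3 - <<'E'
from h import *
o,p,r=show();plan([524.4,-384.2,225],0,10)
E
```

```text
t 9.98 pos [ 521.6 -381.7  406.4] jawyaw -9.9 xaxis [ 2.970e-02  1.000e-04 -9.996e-01] j [-0.76  0.53  0.74  0.02  1.84 -0.58] w 91.9 F [ 1.  -0.2  1.9]
[np.float64(0.0181), np.float64(-0.0003), np.float64(-0.0002), 0.0, 0.0918] ,
[np.float64(0.0181), np.float64(-0.0003), np.float64(-0.0002), 0.0, 0.0918] ,
[np.float64(0.0181), np.float64(-0.0003), np.float64(-0.0002), 0.0, 0.0918] ,
[np.float64(0.0181), np.float64(-0.0003), np.float64(-0.0002), 0.0, 0.0918] ,
[np.float64(0.0181), np.float64(-0.0003), np.float64(-0.0002), 0.0, 0.0918] ,
[np.float64(0.0181), np.float64(-0.0003), np.float64(-0.0002), 0.0, 0.0918] ,
[np.float64(0.0181), np.float64(-0.0003), np.float64(-0.0002), 0.0, 0.0918] ,
[np.float64(0.0181), np.float64(-0.0003), np.float64(-0.0002), 0.0, 0.0918] ,
[np.float64(0.0181), np.float64(-0.0003), np.float64(-0.0002), 0.0, 0.0918] ,
[np.float64(0.0181), np.float64(-0.0003), np.float64(-0.0002), 0.0, 0.0918] ,
```

```bash
python3 - <<'E'
from h import *
from plant import optics
for i in range(3):
    optics.capture("top"); o,p,r=show()
E
```

```text
t 10.03 pos [ 521.6 -381.5  403.6] jawyaw -9.9 xaxis [ 0.0277  0.0021 -0.9996] j [-0.76  0.53  0.75  0.02  1.84 -0.58] w 91.9 F [1.1 0.1 0.7]
t 10.08 pos [ 521.3 -381.3  399.8] jawyaw -9.9 xaxis [ 0.0234  0.0061 -0.9997] j [-0.76  0.54  0.76  0.02  1.84 -0.58] w 91.8 F [-0.3  0.   0. ]
t 10.13 pos [ 521.  -381.   396.7] jawyaw -9.9 xaxis [ 0.0194  0.0098 -0.9998] j [-0.76  0.54  0.76  0.02  1.84 -0.58] w 91.5 F [ 0.1  0.3 -0.5]
```

```bash
python3 - <<'E'
from h import *
from plant import optics
for i in range(4):
    optics.capture("top")
o,p,r=show()
plan([524.4,-384.2,225],0,10)
E
```

```text
t 10.33 pos [ 520.7 -380.8  392.9] jawyaw -9.9 xaxis [ 0.0143  0.0148 -0.9998] j [-0.76  0.54  0.76  0.02  1.84 -0.58] w 91.7 F [ 0.1 -0.3  0.6]
[np.float64(0.0168), np.float64(-0.0006), np.float64(0.0002), 0.0, 0.0918] ,
[np.float64(0.0168), np.float64(-0.0006), np.float64(0.0002), 0.0, 0.0918] ,
[np.float64(0.0168), np.float64(-0.0006), np.float64(0.0002), 0.0, 0.0918] ,
[np.float64(0.0168), np.float64(-0.0006), np.float64(0.0002), 0.0, 0.0918] ,
[np.float64(0.0168), np.float64(-0.0006), np.float64(0.0002), 0.0, 0.0918] ,
[np.float64(0.0168), np.float64(-0.0006), np.float64(0.0002), 0.0, 0.0918] ,
[np.float64(0.0168), np.float64(-0.0006), np.float64(0.0002), 0.0, 0.0918] ,
[np.float64(0.0168), np.float64(-0.0006), np.float64(0.0002), 0.0, 0.0918] ,
[np.float64(0.0168), np.float64(-0.0006), np.float64(0.0002), 0.0, 0.0918] ,
[np.float64(0.0168), np.float64(-0.0006), np.float64(0.0002), 0.0, 0.0918] ,
```

Call:
send_rows:
  commands:
    - [[0.01,-0.0006,0.0002,0,0.0918],[0.024,-0.0006,0.0002,0,0.0918],[0.03,-0.0006,0.0002,0,0.0918],[0.03,-0.0006,0.0002,0,0.0918],[0.03,-0.0006,0.0002,0,0.0918],[0.022,-0.0006,0.0002,0,0.0918],[0.012,-0.0006,0.0002,0,0.0918],[0.006,-0.0006,0.0002,0,0.0918],[0.004,-0.0006,0.0002,0,0.0918]]

```text
time: 11.08
tool_pos: [520.7, -380.7, 209.6]
tcp_rot: [1.589, 1.546, 1.416]
contact_force: [-0.3, -0.5, -0.0]
grip_width: 92.2
```

```bash
python3 - <<'E'
from h import *
from plant import optics
o,p,r=show()
wshot("w9")
o,p,r=show()
plan([524.4,-384.2,140],0,5)
E
```

```text
t 11.08 pos [ 520.7 -380.7  209.6] jawyaw -9.9 xaxis [ 0.0038  0.0246 -0.9997] j [-0.76  0.59  1.17  0.02  1.4  -0.59] w 92.2 F [-0.3 -0.5 -0. ]
t 11.13 pos [ 520.5 -380.7  208.8] jawyaw -9.9 xaxis [ 0.003   0.0254 -0.9997] j [-0.76  0.59  1.17  0.02  1.4  -0.59] w 92.0 F [-0.3  0.9 -1.2]
[np.float64(0.0137), np.float64(-0.0009), np.float64(0.0009), 0.0, 0.0918] ,
[np.float64(0.0137), np.float64(-0.0009), np.float64(0.0009), 0.0, 0.0918] ,
[np.float64(0.0137), np.float64(-0.0009), np.float64(0.0009), 0.0, 0.0918] ,
[np.float64(0.0137), np.float64(-0.0009), np.float64(0.0009), 0.0, 0.0918] ,
[np.float64(0.0137), np.float64(-0.0009), np.float64(0.0009), 0.0, 0.0918] ,
```

View pics/w9.png

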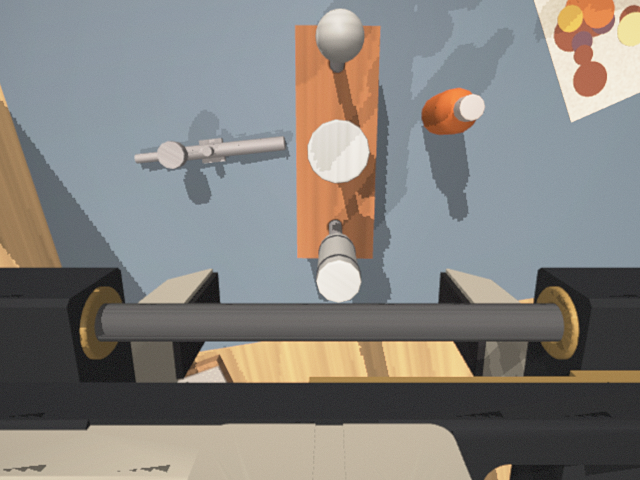

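```bash
python3 - <<'E'
from h import *
print(wray("w9",(338,280),185).round(1),wray("w9",(339,150),135).round(1),wray("w9",(340,36),137).round(1))
E
```

```text
[ 524.1 -384.4  185. ] [ 535.8 -325.7  135. ] [ 546.1 -267.5  137. ]
```

Call:
send_rows:
  commands:
    - [[0.018,-0.0009,0.001,0,0.0918],[0.018,-0.0009,0.001,0,0.0918],[0.014,-0.0009,0.001,0,0.0918],[0.008,-0.0009,0.001,0,0.0918],[0.004,-0.0006,0.0005,0,0.0918]]

```text
time: 11.55
tool_pos: [526.9, -386.5, 149.9]
tcp_rot: [1.247, 1.55, 1.074]
contact_force: [-0.1, -0.5, 0.2]
grip_width: 92.1
```

```bash
python3 - <<'E'
from h import *
o,p,r=show()
wshot("w10")
o,p,r=show()
plan([524.4,-383.8,140],0,2)
E
```

```text
t 11.55 pos [ 526.9 -386.5  149.9] jawyaw -9.9 xaxis [ 0.0101  0.0187 -0.9998] j [-0.76  0.64  1.24  0.02  1.27 -0.59] w 92.1 F [-0.1 -0.5  0.2]
t 11.6 pos [ 526.8 -386.5  149.4] jawyaw -9.9 xaxis [ 0.0095  0.0192 -0.9998] j [-0.76  0.64  1.24  0.02  1.26 -0.59] w 91.5 F [-0.6  0.3 -1.1]
[np.float64(0.0047), np.float64(0.001), np.float64(-0.0014), 0.0, 0.0918] ,
[np.float64(0.0047), np.float64(0.001), np.float64(-0.0014), 0.0, 0.0918] ,
```

View pics/w10.png

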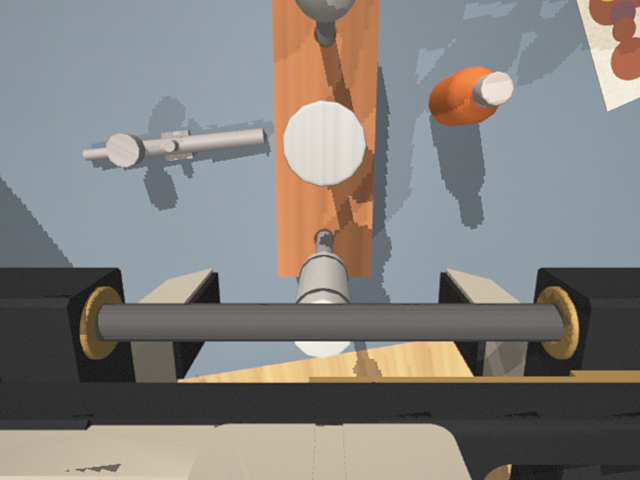

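Handle sits between the fingers. Centre, then close in stages.

Call:
send_rows:
  commands:
    - [[0.005,0.001,-0.0014,0,0.0918],[0.005,0.001,-0.0012,0,0.0918],[0.001,0,0,0,0.05]]

```text
time: 11.85
tool_pos: [525.5, -384.6, 140.1]
tcp_rot: [1.095, 1.55, 0.921]
contact_force: [0.5, -0.8, 1.0]
grip_width: 88.9
```

```bash
python3 - <<'E'
from h import *
from plant import optics
show()
for i in range(4): optics.capture("top")
o,p,r=show()
plan([524.4,-383.8,140],0,1)
E
```

```text
t 11.85 pos [ 525.5 -384.6  140.1] jawyaw -9.9 xaxis [ 0.0125  0.0164 -0.9998] j [-0.76  0.64  1.26  0.02  1.24 -0.59] w 88.9 F [ 0.5 -0.8  1. ]
t 12.05 pos [ 525.8 -385.   140.8] jawyaw -9.9 xaxis [ 0.0132  0.0157 -0.9998] j [-0.76  0.64  1.26  0.02  1.24 -0.59] w 73.6 F [ 0.3 -0.1  0.5]
[np.float64(0.0008), np.float64(0.0009), np.float64(-0.0016), 0.0, 0.0918] ,
```

Call:
send_rows:
  commands:
    - [[0.0015,0.001,-0.0018,0,0.018]]

```text
time: 12.13
tool_pos: [524.6, -384.0, 139.9]
tcp_rot: [0.973, 1.55, 0.8]
contact_force: [0.3, 0.3, 0.2]
grip_width: 67.3
```

```bash
python3 - <<'E'
from h import *
from plant import optics
for i in range(11): optics.capture("top")
wshot("w11")
o,p,r=show()
print(o["moment"])
plan([524.4,-383.8,140],0,1)
E
```

```text
t 12.73 pos [ 524.2 -383.7  139.3] jawyaw -9.9 xaxis [ 0.013   0.0157 -0.9998] j [-0.76  0.64  1.27  0.02  1.23 -0.59] w 21.3 F [-1.5  0.3  0.6]
[-0.05998221  0.07313794  0.07202801]
[np.float64(-0.0007), np.float64(-0.0), np.float64(0.0003), 0.0, 0.0918] ,
```

View pics/w11.png

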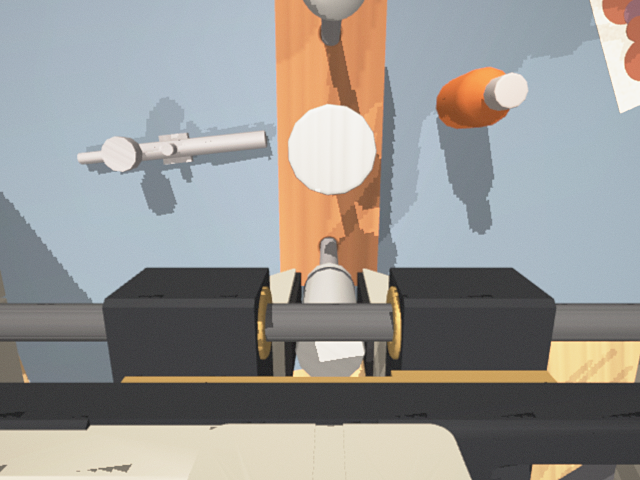

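```bash
python3 - <<'E'
from h import *
plan([524.2,-383.7,200],0,5,op=0.01)
E
```

```text
[np.float64(-0.0121), np.float64(0.0002), np.float64(0.0001), 0.0, 0.01] ,
[np.float64(-0.0121), np.float64(0.0002), np.float64(0.0001), 0.0, 0.01] ,
[np.float64(-0.0121), np.float64(0.0002), np.float64(0.0001), 0.0, 0.01] ,
[np.float64(-0.0121), np.float64(0.0002), np.float64(0.0001), 0.0, 0.01] ,
[np.float64(-0.0121), np.float64(0.0002), np.float64(0.0001), 0.0, 0.01] ,
```

Call:
send_rows:
  commands:
    - [[0,0,0,0,0.01],[-0.008,0.0002,0.0001,0,0.01],[-0.01,0.0002,0.0001,0,0.01],[-0.012,0.0002,0.0001,0,0.01]]

```text
time: 13.07
tool_pos: [523.5, -383.0, 168.1]
tcp_rot: [1.271, 1.549, 1.097]
contact_force: [1.0, -1.1, -1.8]
grip_width: 21.5
```

```bash
python3 - <<'E'
from h import *
show()
plan([524.2,-383.7,280],0,6,op=0.01)
E
```

```text
t 13.07 pos [ 523.5 -383.   168.1] jawyaw -10.0 xaxis [ 0.0097  0.0189 -0.9998] j [-0.76  0.62  1.23  0.02  1.3  -0.59] w 21.5 F [ 1.  -1.1 -1.8]
[np.float64(-0.0187), np.float64(0.0003), np.float64(0.0003), 0.0, 0.01] ,
[np.float64(-0.0187), np.float64(0.0003), np.float64(0.0003), 0.0, 0.01] ,
[np.float64(-0.0187), np.float64(0.0003), np.float64(0.0003), 0.0, 0.01] ,
[np.float64(-0.0187), np.float64(0.0003), np.float64(0.0003), 0.0, 0.01] ,
[np.float64(-0.0187), np.float64(0.0003), np.float64(0.0003), 0.0, 0.01] ,
[np.float64(-0.0187), np.float64(0.0003), np.float64(0.0003), 0.0, 0.01] ,
```

Call:
send_rows:
  commands:
    - [[-0.014,0.0003,0.0003,0,0.01],[-0.018,0.0003,0.0003,0,0.01],[-0.022,0.0003,0.0003,0,0.01],[-0.022,0.0003,0.0003,0,0.01],[-0.018,0.0003,0.0003,0,0.01],[-0.012,0.0003,0.0003,0,0.01],[-0.006,0,0,0,0.01],[-0.002,0,0,0,0.01]]

```text
time: 13.73
tool_pos: [524.5, -383.5, 297.2]
tcp_rot: [0.92, 1.55, 0.746]
contact_force: [-0.3, -0.7, -0.4]
grip_width: 21.7
```

```bash
python3 - <<'E'
from h import *
from plant import optics
show()
for n in("scene","top"): cv2.imwrite(f"pics/{n}12.png",optics.capture(n)["color"])
t=cv2.imread("pics/scene12.png")[270:430,60:260]
cv2.imwrite("pics/s12c.png",cv2.resize(t,None,fx=4,fy=4,interpolation=cv2.INTER_CUBIC))
t=cv2.imread("pics/top12.png")[170:290,420:620]
cv2.imwrite("pics/t12c.png",cv2.resize(t,None,fx=4,fy=4,interpolation=cv2.INTER_CUBIC))
show()
plan([545,-20,282],0,14,op=.01)
E
```

```text
t 13.73 pos [ 524.5 -383.5  297.2] jawyaw -9.9 xaxis [ 0.0152  0.0141 -0.9998] j [-0.76  0.55  1.01  0.02  1.59 -0.59] w 21.7 F [-0.3 -0.7 -0.4]
t 13.83 pos [ 524.3 -383.3  295.9] jawyaw -9.9 xaxis [ 0.0142  0.015  -0.9998] j [-0.76  0.55  1.01  0.02  1.59 -0.59] w 21.5 F [-0.1  0.5 -1.3]
[np.float64(0.0014), np.float64(0.0258), np.float64(-0.003), 0.0, 0.01] ,
[np.float64(0.0014), np.float64(0.0258), np.float64(-0.003), 0.0, 0.01] ,
[np.float64(0.0014), np.float64(0.0258), np.float64(-0.003), 0.0, 0.01] ,
[np.float64(0.0014), np.float64(0.0258), np.float64(-0.003), 0.0, 0.01] ,
[np.float64(0.0014), np.float64(0.0258), np.float64(-0.003), 0.0, 0.01] ,
[np.float64(0.0014), np.float64(0.0258), np.float64(-0.003), 0.0, 0.01] ,
[np.float64(0.0014), np.float64(0.0258), np.float64(-0.003), 0.0, 0.01] ,
[np.float64(0.0014), np.float64(0.0258), np.float64(-0.003), 0.0, 0.01] ,
[np.float64(0.0014), np.float64(0.0258), np.float64(-0.003), 0.0, 0.01] ,
[np.float64(0.0014), np.float64(0.0258), np.float64(-0.003), 0.0, 0.01] ,
[np.float64(0.0014), np.float64(0.0258), np.float64(-0.003), 0.0, 0.01] ,
[np.float64(0.0014), np.float64(0.0258), np.float64(-0.003), 0.0, 0.01] ,
[np.float64(0.0014), np.float64(0.0258), np.float64(-0.003), 0.0, 0.01] ,
[np.float64(0.0014), np.float64(0.0258), np.float64(-0.003), 0.0, 0.01] ,
```

View pics/s12c.png

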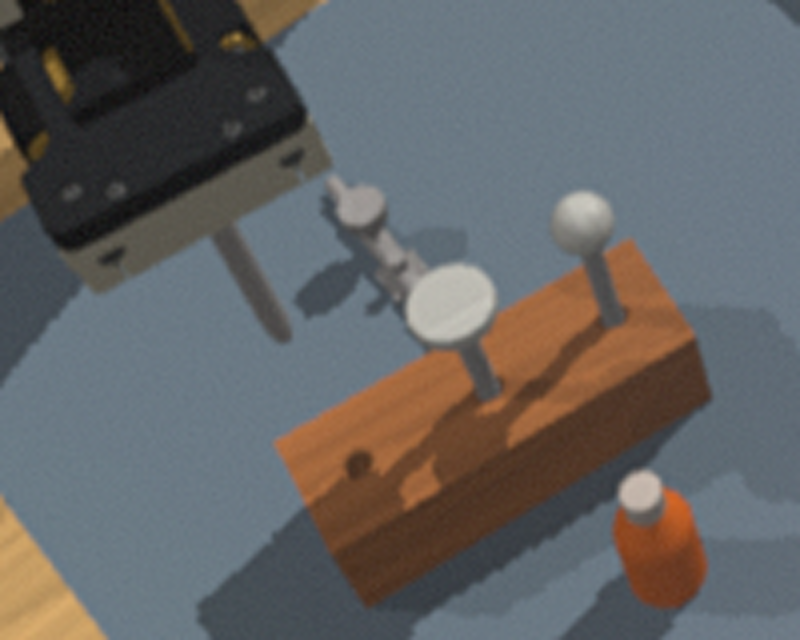

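View pics/t12c.png

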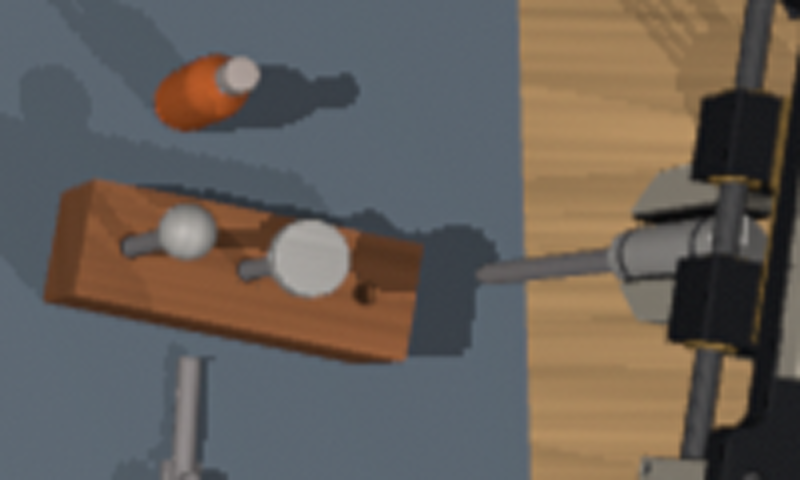

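Call:
send_rows:
  commands:
    - [[-0.012,0.004,0,0,0.01],[-0.012,0.01,-0.001,0,0.01],[-0.003,0.016,-0.002,0,0.01],[0,0.022,-0.0025,0,0.01],[0,0.026,-0.003,0,0.01],[0,0.028,-0.003,0,0.01],[0,0.028,-0.003,0,0.01],[0,0.028,-0.003,0,0.01],[0,0.028,-0.003,0,0.01]]

```text
time: 14.58
tool_pos: [533.2, -182.1, 319.4]
tcp_rot: [1.664, 1.546, 1.484]
contact_force: [0.2, -0.5, -1.5]
grip_width: 21.5
```

```bash
python3 - <<'E'
from h import *
show()
plan([575,-12,300],0,8,op=.01)
E
```

```text
t 14.58 pos [ 533.2 -182.1  319.4] jawyaw -10.3 xaxis [ 0.0022  0.0248 -0.9997] j [-0.48  0.37  1.23  0.02  1.55 -0.3 ] w 21.5 F [ 0.2 -0.5 -1.5]
[np.float64(0.003), np.float64(0.0218), np.float64(0.0013), 0.0, 0.01] ,
[np.float64(0.003), np.float64(0.0218), np.float64(0.0013), 0.0, 0.01] ,
[np.float64(0.003), np.float64(0.0218), np.float64(0.0013), 0.0, 0.01] ,
[np.float64(0.003), np.float64(0.0218), np.float64(0.0013), 0.0, 0.01] ,
[np.float64(0.003), np.float64(0.0218), np.float64(0.0013), 0.0, 0.01] ,
[np.float64(0.003), np.float64(0.0218), np.float64(0.0013), 0.0, 0.01] ,
[np.float64(0.003), np.float64(0.0218), np.float64(0.0013), 0.0, 0.01] ,
[np.float64(0.003), np.float64(0.0218), np.float64(0.0013), 0.0, 0.01] ,
```

Call:
send_rows:
  commands:
    - [[0.001,0.027,0.0013,0,0.01],[0.001,0.027,0.0013,0,0.01],[0.001,0.026,0.0013,0,0.01],[0.001,0.022,0.0013,0,0.01],[0.001,0.016,0.0013,0,0.01],[0.001,0.011,0.0013,0,0.01],[0.001,0.006,0.001,0,0.01],[0.001,0.003,0.001,0,0.01],[0.001,0.001,0,0,0.01]]

```text
time: 15.33
tool_pos: [561.5, -22.0, 311.1]
tcp_rot: [1.901, 1.539, 1.735]
contact_force: [0.0, -0.6, -0.5]
grip_width: 21.4
```

```bash
python3 - <<'E'
from h import *
show()
from plant import optics
for n in("scene","top"): cv2.imwrite(f"pics/{n}13.png",optics.capture(n)["color"])
t=cv2.imread("pics/scene13.png")[160:340,220:420]
cv2.imwrite("pics/s13c.png",cv2.resize(t,None,fx=4,fy=4,interpolation=cv2.INTER_CUBIC)[:,:])
t=cv2.imread("pics/top13.png")[120:270,250:420]
cv2.imwrite("pics/t13c.png",cv2.resize(t,None,fx=4,fy=4,interpolation=cv2.INTER_CUBIC))
show()
E
```

```text
t 15.33 pos [561.5 -22.  311.1] jawyaw -9.5 xaxis [-0.0051  0.031  -0.9995] j [-0.19  0.37  1.25  0.03  1.53 -0.03] w 21.4 F [ 0.  -0.6 -0.5]
t 15.43 pos [561.4 -22.8 311. ] jawyaw -9.6 xaxis [-0.0055  0.0308 -0.9995] j [-0.19  0.37  1.25  0.03  1.53 -0.03] w 21.4 F [-0.3 -0.7 -1.4]
```

View pics/s13c.png

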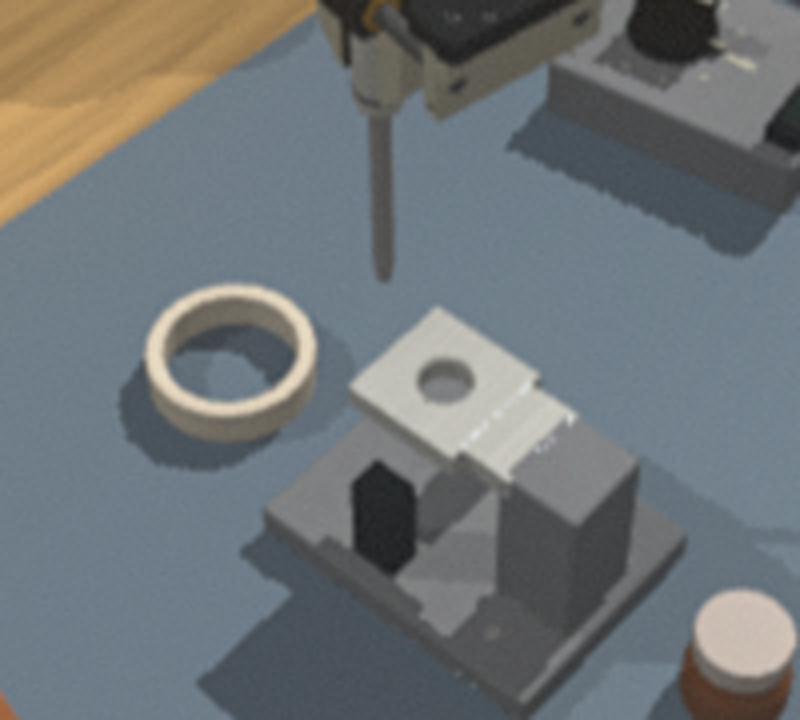

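View pics/t13c.png

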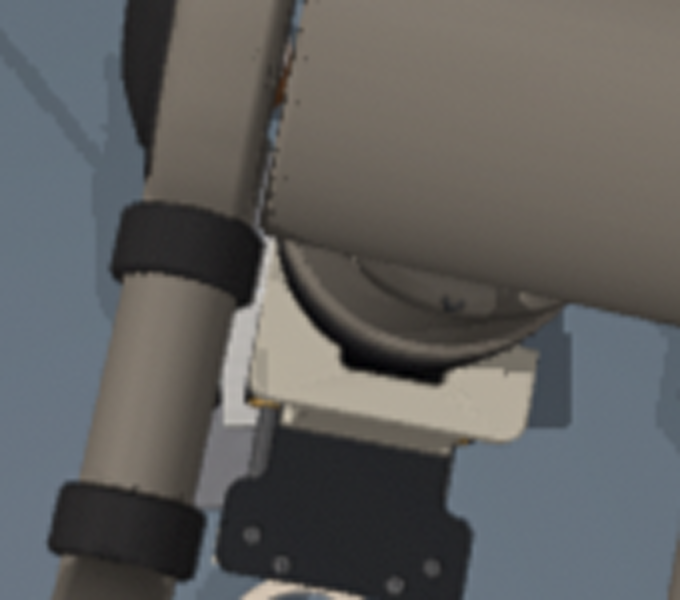

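```bash
cat >> h.py <<'E'
_p0=np.array([524.2,-383.7,139.3]); 
def _M(x,jy):
    x=np.array(x)/np.linalg.norm(x); z=np.array([np.cos(jy),np.sin(jy),0]); z-=x*(x@z); z/=np.linalg.norm(z)
    return np.c_[x,np.cross(z,x),z]
M0=_M([.013,.0157,-.9998],np.radians(-9.9))
tipT=M0.T@(np.array([524.4,-384.3,15])-_p0); topT=M0.T@(np.array([524.4,-384.3,125])-_p0)
def tip():
    o,p,r=state(); M=r.as_matrix(); return p+M@tipT, p+M@topT
E
python3 - <<'E'
from h import *
np.set_printoptions(precision=2,suppress=True)
print(tipT,topT); t,c=tip(); print(t,c,(c-t)/110)
print(proj("scene",np.array([t,c])), up((384,281),(220,160),4),up((379,108),(220,160),4))
print("foot ctr ray at z",ray_z("scene",up((384,277),(220,160),4),t[2]))
E
```

```text
[124.27  -2.76  -0.96] [14.29 -0.81  0.16]
[559.3  -21.56 186.71] [561.32 -23.22 296.68] [ 0.02 -0.02  1.  ]
[[315.25 229.02]
 [314.44 185.27]] [315.62 229.88] [314.38 186.62]
foot ctr ray at z [559.54 -20.86 186.71]
```

```bash
python3 - <<'E'
from h import *
o,p,r=show(); t,c=tip()
plan(p+np.array([580.2,-2.2,140])-t,0,6,op=.01)
E
```

```text
t 15.43 pos [561.4 -22.8 311. ] jawyaw -9.6 xaxis [-0.0055  0.0308 -0.9995] j [-0.19  0.37  1.25  0.03  1.53 -0.03] w 21.4 F [-0.3 -0.7 -1.4]
[np.float64(0.0079), np.float64(0.0035), np.float64(0.003), 0.0, 0.01] ,
[np.float64(0.0079), np.float64(0.0035), np.float64(0.003), 0.0, 0.01] ,
[np.float64(0.0079), np.float64(0.0035), np.float64(0.003), 0.0, 0.01] ,
[np.float64(0.0079), np.float64(0.0035), np.float64(0.003), 0.0, 0.01] ,
[np.float64(0.0079), np.float64(0.0035), np.float64(0.003), 0.0, 0.01] ,
[np.float64(0.0079), np.float64(0.0035), np.float64(0.003), 0.0, 0.01] ,
```

Call:
send_rows:
  commands:
    - [[0.001,0.005,0.005,0,0.01],[0.001,0.006,0.005,0,0.01],[0.001,0.005,0.004,0,0.01],[0.001,0.003,0.002,0,0.01],[0.008,0.001,0.001,0,0.01],[0.013,0.001,0.001,0,0.01],[0.013,0,0,0,0.01],[0,0,0,0,0.01]]

```text
time: 16.1
tool_pos: [585.5, -5.1, 270.2]
tcp_rot: [1.892, 1.54, 1.72]
contact_force: [0.7, 0.0, -1.6]
grip_width: 21.5
```

```bash
cat > chk.py <<'E'
from h import *
import sys
from plant import optics
np.set_printoptions(precision=2,suppress=True)
show()
for i in range(int(sys.argv[2])): optics.capture("top")
k=sys.argv[1]
cv2.imwrite(f"pics/scene{k}.png",optics.capture("scene")["color"])
t=cv2.imread(f"pics/scene{k}.png")[160:340,260:420]
cv2.imwrite(f"pics/s{k}c.png",cv2.resize(t,None,fx=4,fy=4,interpolation=cv2.INTER_CUBIC)[:,:])
o,p,r=show(); t,c=tip(); print(t,(c-t)/110, ((proj("scene",np.array([t,c]))-[260,160]+.5)*4-.5))
E
python3 chk.py 14 3
```

```text
t 16.1 pos [585.5  -5.1 270.2] jawyaw -9.8 xaxis [-0.    0.03 -1.  ] j [-0.16  0.43  1.27  0.03  1.45  0.01] w 21.5 F [ 0.7  0.  -1.6]
t 16.3 pos [586.8  -5.4 274.1] jawyaw -9.9 xaxis [ 0.    0.03 -1.  ] j [-0.16  0.43  1.26  0.03  1.45  0.01] w 21.7 F [-0.3  0.6 -0.8]
[585.58  -4.34 149.8 ] [ 0.01 -0.01  1.  ] [[291.74 340.76]
 [294.22 175.44]]
```

View pics/s14c.png

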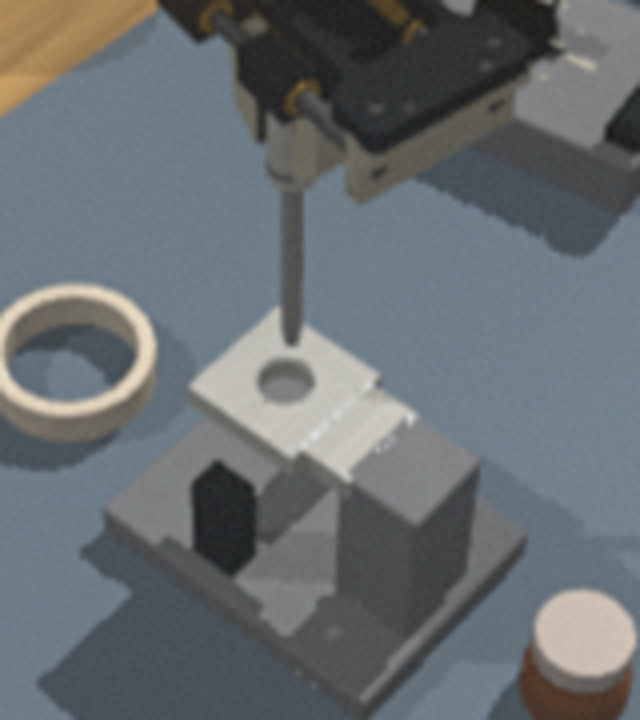

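```bash
python3 - <<'E'
from h import *
o,p,r=show(); t,c=tip()
plan(p+np.array([580.2,-2.2,126])-t,0,3,op=.01)
wshot("w15")
E
```

```text
t 16.3 pos [586.8  -5.4 274.1] jawyaw -9.9 xaxis [ 0.0016  0.0292 -0.9996] j [-0.16  0.43  1.26  0.03  1.45  0.01] w 21.7 F [-0.3  0.6 -0.8]
[np.float64(0.0079), np.float64(0.0002), np.float64(-0.0019), 0.0, 0.01] ,
[np.float64(0.0079), np.float64(0.0002), np.float64(-0.0019), 0.0, 0.01] ,
[np.float64(0.0079), np.float64(0.0002), np.float64(-0.0019), 0.0, 0.01] ,
```

View pics/w15.png

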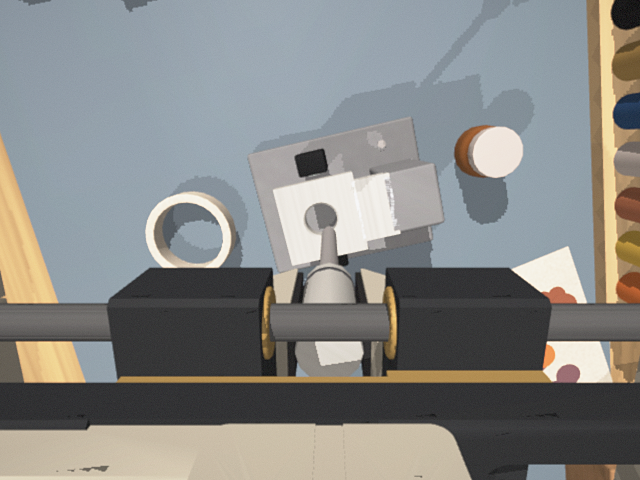

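```bash
python3 - <<'E'
from h import *
t=cv2.imread("pics/w15.png")[170:290,260:400]
cv2.imwrite("pics/w15c.png",cv2.resize(t,None,fx=5,fy=5,interpolation=cv2.INTER_CUBIC))
print(wray("w15",(321,217),114).round(1), (wproj("w15",tip()[0])-[260,170]+.5)*5-.5)
E
```

```text
[580.1  -1.6 114. ] [343.27072604 294.97845605]
```

View pics/w15c.png

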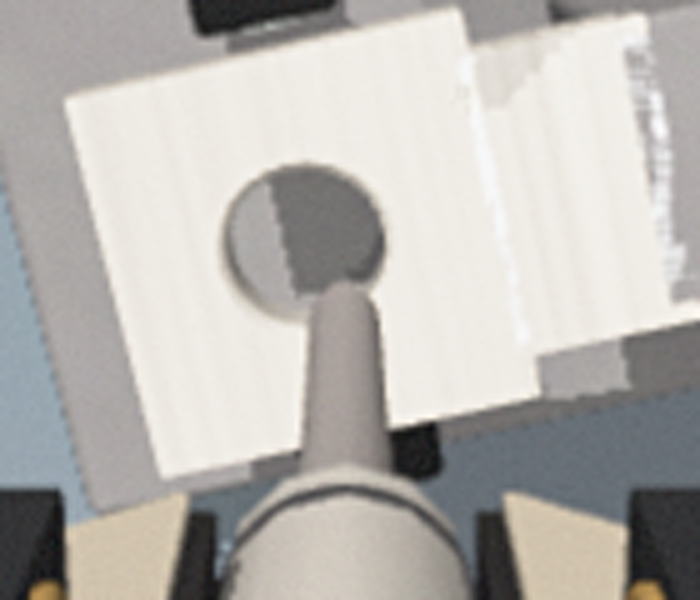

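Call:
send_rows:
  commands:
    - [[0.008,0.0003,-0.002,0,0.01],[0.009,0.0003,-0.002,0,0.01],[0.006,0.0003,-0.002,0,0.01],[0.001,0,0,0,0.01]]

```text
time: 16.68
tool_pos: [581.2, -2.9, 250.1]
tcp_rot: [1.538, 1.542, 1.365]
contact_force: [-0.4, -0.4, -1.1]
grip_width: 21.0
```

```bash
python3 chk.py 16 2; python3 - <<'E'
from h import *
o,p,r=state(); t,c=tip()
plan(p+np.array([579.8,-2,119])-t,0,1,op=.01)
wshot("w16")
t=cv2.imread("pics/w16.png")[170:290,260:400]
cv2.imwrite("pics/w16c.png",cv2.resize(t,None,fx=5,fy=5,interpolation=cv2.INTER_CUBIC))
E
```

```text
t 16.68 pos [581.2  -2.9 250.1] jawyaw -9.9 xaxis [ 0.01  0.03 -1.  ] j [-0.15  0.43  1.33  0.03  1.38  0.01] w 21.0 F [-0.4 -0.4 -1.1]
t 16.83 pos [582.1  -3.1 251.4] jawyaw -9.9 xaxis [ 0.01  0.03 -1.  ] j [-0.15  0.43  1.33  0.03  1.39  0.01] w 21.4 F [ 0.4 -0.8 -1.8]
[581.69  -2.18 127.12] [ 0.01 -0.01  1.  ] [[288.33 364.77]
 [289.43 204.37]]
[np.float64(0.0081), np.float64(-0.0004), np.float64(-0.0019), 0.0, 0.01] ,
```

View pics/w16c.png

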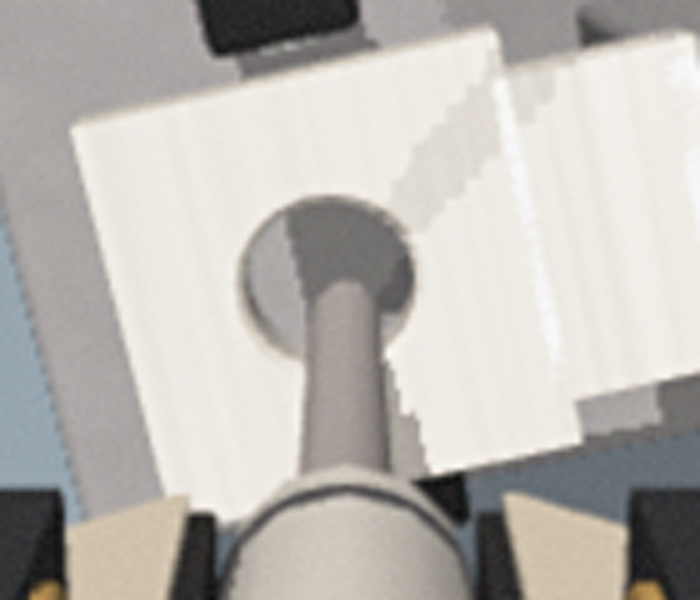

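View pics/s16c.png

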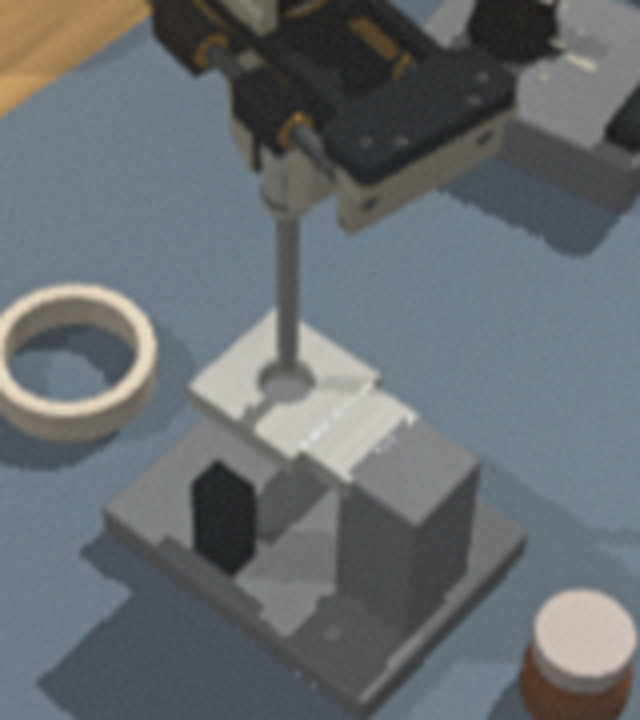

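Call:
send_rows:
  commands:
    - [[0.006,-0.0002,-0.001,0,0.01],[0.008,0,-0.001,0,0.01],[0.009,0,-0.0002,0,0.01],[0.008,0,-0.0002,0,0.01]]

```text
time: 17.22
tool_pos: [581.5, -2.3, 220.7]
tcp_rot: [1.267, 1.54, 1.095]
contact_force: [-0.2, 0.0, -1.1]
grip_width: 21.8
```

```bash
python3 chk.py 17 1; python3 - <<'E'
from h import *
o,p,r=state(); t,c=tip()
plan(p+np.array([579.8,-2,60])-t,0,4,op=.01)
E
```

```text
t 17.22 pos [581.5  -2.3 220.7] jawyaw -9.9 xaxis [ 0.01  0.03 -1.  ] j [-0.15  0.44  1.39  0.03  1.3   0.01] w 21.8 F [-0.2  0.  -1.1]
t 17.32 pos [580.6  -2.2 219.5] jawyaw -9.9 xaxis [ 0.01  0.03 -1.  ] j [-0.15  0.44  1.39  0.03  1.3   0.01] w 21.5 F [-0.6  0.3 -0.5]
[580.54  -1.28  95.23] [ 0.   -0.01  1.  ] [[287.26 404.51]
 [287.82 251.69]]
[np.float64(0.0088), np.float64(-0.0005), np.float64(-0.0002), 0.0, 0.01] ,
[np.float64(0.0088), np.float64(-0.0005), np.float64(-0.0002), 0.0, 0.01] ,
[np.float64(0.0088), np.float64(-0.0005), np.float64(-0.0002), 0.0, 0.01] ,
[np.float64(0.0088), np.float64(-0.0005), np.float64(-0.0002), 0.0, 0.01] ,
```

Call:
send_rows:
  commands:
    - [[0.009,-0.0004,-0.0002,0,0.01],[0.009,-0.0004,-0.0002,0,0.01],[0.008,-0.0003,-0.0002,0,0.01],[0.005,-0.0002,0,0,0.01]]

```text
time: 17.65
tool_pos: [580.7, -2.6, 186.4]
tcp_rot: [1.324, 1.541, 1.152]
contact_force: [0.6, -0.2, -1.3]
grip_width: 21.4
```

```bash
python3 chk.py 18 2; python3 - <<'E'
from h import *
o,p,r=state(); t,c=tip();print(r.as_matrix()[:,0],(c-t)/110)
plan(p+np.array([579.9,-2,60])-t,0,1,op=.01)
E
```

```text
t 17.65 pos [580.7  -2.6 186.4] jawyaw -9.9 xaxis [ 0.01  0.03 -1.  ] j [-0.15  0.47  1.44  0.03  1.22  0.01] w 21.4 F [ 0.6 -0.2 -1.3]
t 17.8 pos [580.9  -2.6 187.2] jawyaw -9.9 xaxis [ 0.01  0.03 -1.  ] j [-0.15  0.47  1.44  0.03  1.23  0.01] w 21.1 F [-0.1  0.2 -0.5]
[581.06  -1.76  62.9 ] [ 0.   -0.01  1.  ] [[286.77 446.43]
 [286.97 300.89]]
[ 0.01249493  0.02743905 -0.99954538] [ 4.96829651e-04 -1.17358000e-02  9.99931010e-01]
[np.float64(0.0029), np.float64(-0.0005), np.float64(-0.0011), 0.0, 0.01] ,
```

View pics/s18c.png

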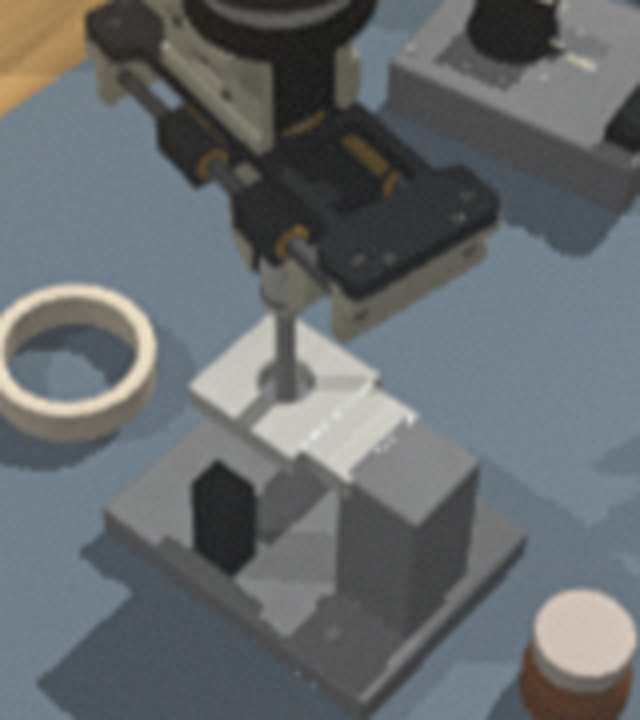

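Call:
send_rows:
  commands:
    - [[0.0034,-0.0005,-0.0012,0,0.01]]

```text
time: 17.88
tool_pos: [580.5, -2.9, 184.6]
tcp_rot: [1.247, 1.54, 1.075]
contact_force: [0.3, -0.9, 0.1]
grip_width: 21.3
```

```bash
python3 chk.py 19 8; python3 - <<'E'
from h import *
wshot("w19")
t=cv2.imread("pics/w19.png")[160:300,240:420]
cv2.imwrite("pics/w19c.png",cv2.resize(t,None,fx=4,fy=4,interpolation=cv2.INTER_CUBIC))
o,p,r=state();print(tip(),o["dq"])
E
```

```text
t 17.88 pos [580.5  -2.9 184.6] jawyaw -9.9 xaxis [ 0.01  0.03 -1.  ] j [-0.15  0.47  1.44  0.03  1.22  0.01] w 21.3 F [ 0.3 -0.9  0.1]
t 18.33 pos [579.8  -2.8 184. ] jawyaw -9.9 xaxis [ 0.01  0.03 -1.  ] j [-0.15  0.47  1.45  0.03  1.22  0.01] w 21.1 F [ 0.6  0.5 -1.3]
[579.98  -1.97  59.7 ] [ 0.   -0.01  1.  ] [[284.82 449.38]
 [284.78 304.46]]
(array([579.94705851,  -1.95875128,  59.66683227]), array([579.96246437,  -3.24513425, 169.6593092 ])) [-1.52695838e-05  1.86119181e-03  2.67684976e-03  7.01467646e-04
  1.62583227e-03  8.05479769e-04]
```

View pics/w19c.png

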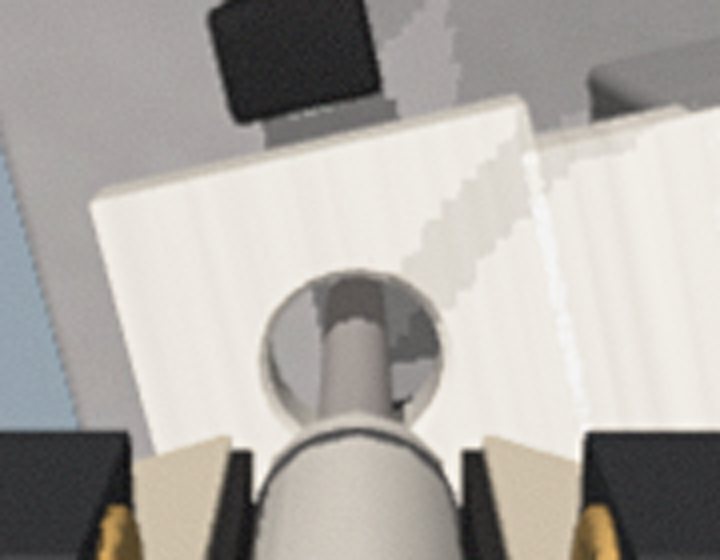

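View pics/s19c.png

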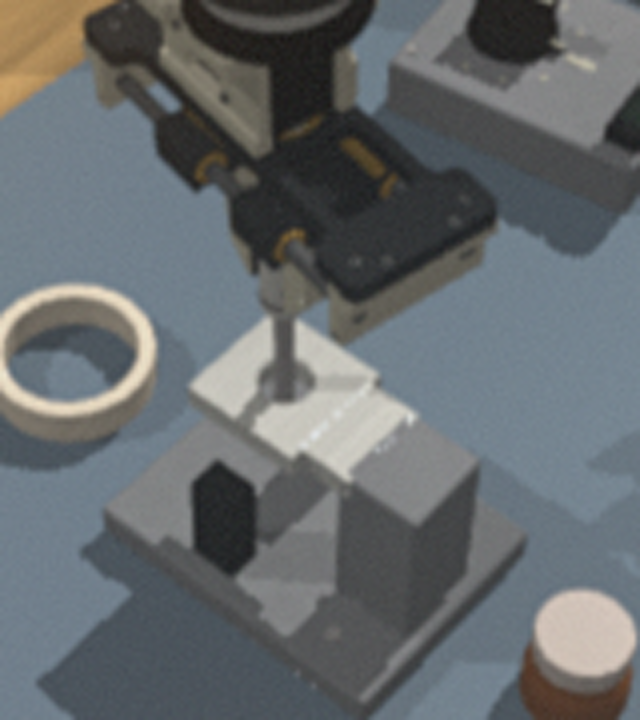

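```bash
python3 - <<'E'
from plant import close_job
print(close_job())
E
```

```text
the job is handed in; nothing more can be done
None
```

The job is handed in, at about 18 s of the 64 s allowed; no verdict was reported.

- **Selector:** I turned the knob about 57° clockwise until its pointer met the long white index mark, then let go. A wrist picture taken after release shows pointer and mark lined up to within about 0.7°.
- **Pin:** I took the plain-cylinder pin out of the rack and lowered it through the guide hole. It is held still with the tip at about (580.0, −2.0, 59.7) mm. My target was about (580, −2, 60), with the hole centre measured at about (580.2, −1.9) from three cameras.
- **Contact:** The last wrist and scene pictures show the stem in the middle of the hole, clear of the plate. The force reading shows only the pin's own weight.

**Small disagreements:**
- The pin leans about 0.7°. The tool's tilt drifted slightly during the moves and the interface cannot command it back.
- The tip position comes from the arm's measured pose and my measurement at the grasp. The plate hides the tip itself, so I checked only the stem in the hole directly. Before insertion, the tip seen in the pictures agreed with the calculated position to about 0.5 mm.
- I did not measure the other two pins and the loose items again at the end. None looked moved in the pictures taken along the way.

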